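# Tip the cleaned adapters out of the kit tray

## Robot

A 6-joint arm with a two-finger parallel gripper is mounted at the origin on a cart in front of the work surface, level with it; the furniture and walls round the work are solid. World frame = base frame: x ahead of the robot, y to its left, z up, the work surface at z = 0. Lengths are in m, angles in rad, forces in N, time in s.
With the tool pointing down it reaches from about 0.35 to 0.775 m from the base axis. Payload 7.3 kg.
Tool frame: the origin (TCP) lies on the centre line of the jaws, within the pads' length; the fingertips stand 17 mm ahead of it and the grasp point (between the pads) lies 2 mm behind it (robot.tip_extent is the distance from the TCP to the fingertips, in m); z points along the fingers, y is the line along which they close (so a half turn about z gives the same grasp; the last joint's range is limited). The gripper opens to 92 mm and grips with 3 to 60 N. Pads are 19 mm wide; open, the fingers measure 130 mm over their backs; the gripper's body (75 mm by 190 mm) begins 47 mm behind the grasp point.
Start: joints at [-0.146, 0.342, 1.524, -0, 1.275, -0.146], TCP at [0.525, 0, 0.216] pointing down, gripper open.
Joint ranges: [-2.53, 2.53], [-0.77, 2.02], [0.04, 2.7], [-1, 4.14], [0.28, 2.66], [-3.11, 3.11]. Speed limits (rad/s): [2.57, 2.57, 3.14, 3.14, 3.14, 3.14].

## Interface

Orientations are given as [roll, pitch, yaw] about the fixed x, y, z axes, in that order (R = Rz(yaw) Ry(pitch) Rx(roll)).
In Python, from cell import robot gives the robot as it stands.
- The arm moves only by the tool step_arm, never from a script. Its argument "motion" is a list of rows, each a list of 2 entries, a list of its own where there are three numbers: the shift along the tool's x, y, z in units of 60 mm (1.0 is 60 mm), then the turn about the tool's z in rad. In form: [[[x, y, z], spin], ...]. A call has 1 to 10 rows; each row is the pose to reach, as a shift and turn from the pose commanded when the call began, along the tool's axes at that moment; what a row does not reach only later rows make up. A row lasts 1/8 s, in which the tool goes at most 62.5 mm and 10.7 degrees, less where a joint would pass 70% of its speed; a pose out of reach is approached as far as the arm can. A call with a gripper value outside its range is refused whole. "hand" is the closure in counts, from 0 (fully open) to 255 (shut), set as the call begins (left out, the last holds). The fingers move at their own pace and stop on an object; "squeeze" is the grip in N (left out, the last holds). Time passes only in rows, so rows that repeat a pose let the fingers close. It gives the time, the measured TCP pose, the force, the opening and the grip force at its end, in the units of the state.
- robot.observe(): the state, without advancing time (a new reading comes with each control period).
- robot.read_camera(name): name is "scene" or "side" or "wrist"; returns a dict with "pixels" (420x560x3 uint8, red, green, blue), "intrinsics" (3x3 intrinsics, pixels), "xyz" and "rotation" of the camera in the world; the wrist camera has in their place "T_tool_cam" (4x4, takes a point from camera to tool coordinates, whose origin is the TCP and whose axes are the flange's). Camera axes: x right, y up, looking along -z (the intrinsics and any distortion apply to the point x, -y, -z); pixel columns grow to the right and rows downward; lengths in m; the calibration is good to about 2 mm. A picture is of the moment at which its call begins: read the wrist's pose just before it. There is no depth.
- robot.hand_in(): hands the job in; it is judged then, once.
The state is a dict: "time": time; "qpos": joint angles; "qvel": joint speeds; "joint_efforts": joint torques, N m; "tool_pos": TCP position; "tool_rot": TCP orientation; "contact_force": force on the tool from outside, world axes, zero at the start; "torque": the same for the moment, N m; "opening": finger opening in m; "grip_force": force on a finger pad.
Only numpy, scipy, OpenCV 4.12 (cv2) and the standard library are available. Lean on these libraries where they do the work, as an engineer would, in place of code of your own. Each camera call takes 0.05 s, during which the arm holds its last target. There are 200 camera calls.

## Task

The brass pipe adapters in the divided tray have just been cleaned and must not be fingered: swing the sprung hold-down that clamps the tray over until it stays open by itself, take the tray by the grip in its middle and tip it on the adapters' own corner, low over the round steel dish, so that all three adapters slide gently out through that corner's spout into the dish. Nothing else may leave its bay. Then put the tray back level on the middle of its dock, leave the hold-down open, and do not disturb the gauge, the bottle or the weight.

Things in the scene. Friction and masses are not known exactly. Their poses are not given: they have to be found in the camera images.
- dock: Fixed dock, a grey steel plate 200 x 200 x 9 mm with a black rubber mat on it (its top, the tray's seat, is 12 mm over the bench), and on its -x side an ear with a spring hold-down. Origin: under the plate's centre, on the bench; z up; the hold-down stands on the -x side. The arm, open, reaches 121 mm over the bench.
- dock_seat (a point): Centre of the dock's rubber mat, on its top (12 mm over the bench): the tray's underside belongs here.
- holddown_hinge (a point): Fixed hinge of the hold-down arm, 135 mm from the dock's centre on its -x side, 50 mm over the bench. The hinge axis is the dock's y axis; the arm's bracket is 35 mm wide along it.
- holddown_grip (a point): Centre of the hold-down arm's black barrel grip: a round bar 19 mm in diameter and 22 mm long, its axis parallel to the hinge; take it by its two flat ends (22 mm apart, fingers closing along the dock's y). Clamped, it lies 66 mm from the hinge towards the dock's centre and 19 mm above it (69 mm over the bench); it swings on a circle of radius 68.7 mm up and away from the tray.
- holddown (a joint): Angle of the hold-down arm (rad): 0 clamped on the tray's rim, grows as the grip is lifted, stop at 1.75 (past upright). An over-centre spring with its dead point at 0.95: below it pulls the arm shut (0.25 N m when clamped, that is 3.6 N at the grip, less as it rises), beyond it pulls it open against the stop.
- tray: Loose aluminium tray 180 x 180 mm, 350 g, its bottom on the dock's mat, axes within 3 degrees of the dock's. Origin: centre of the underside, z up. A cross of dividers makes four bays 86 mm square; floor 3 mm, walls 3 mm thick, 30 mm high. By the tray's axes, bay +x+y holds the three brass adapters, +x-y a roll of tape, -x-y one port cap, -x+y two port caps.
- tray_grip (a point): Where to take the tray: centre of the black square grip (24 x 24 mm, sides parallel to the tray's x and y, 46 mm high) on the post in the tray's middle, 76 mm above the tray's underside; the grip's top is 96 mm above the underside.
- spout_adapters (a point): Tip of the adapters' spout at the tray's +x+y corner: middle of its floor end, 3 mm above the underside, 134 mm from the tray's axis. At each corner the rim stops 52 mm short and a spout 67 mm wide runs out on the diagonal. Parts start to slide at a tilt of 18 to 25 degrees; some catch on the walls until it is tipped to 40 or the low point rocks either side of the corner.
- dish: Loose round stainless dish, 600 g, 184 mm across at the foot and 214 mm at the rim, 34 mm high, floor and wall 3 mm, with sloping wall. Origin: centre of the underside. Behind it stand instruments up to 0.2 m high, their fronts from x = 0.64 on: keep the tray clear of them.
- adapter_1: Brass hexagon pipe adapter lying flat, 16 x 26 x 14 mm, 40 g, in the tray's +x+y bay at the start. Origin: under its middle.
- adapter_2: A second adapter, the same, in the same bay.
- adapter_3: The third adapter, the same, in the same bay.
- tape_roll: The roll of thread seal tape, 54 mm across and 14 mm thick, lying in the tray's +x-y bay; it stays there.
- cap_1: A plastic port cap with a pull tab, 19 x 29 x 13 mm, in the tray's -x-y bay; it stays there.
- cap_2: A port cap, 19 x 29 x 13 mm, in the tray's -x+y bay; it stays there.
- cap_3: Another port cap in the tray's -x+y bay; it stays there.
- gauge: Bystander: round dial pressure gauge lying on the bench, 94 x 67 x 30 mm.
- leak_bottle: Bystander: small dropper bottle, 34 mm across, 102 mm high, upright.
- weight: Bystander: steel mass disc 52 mm across, 18 mm thick, lying flat.

How it is judged:
On the way, in this order (a step that is already met when the one before it is completed fails the run):
1. the hold-down is swung over and stays open (value of joint holddown above 1.2 rad), for 0.2 s.
2. all three adapters are in the dish, the rest still in the tray (horizontal distance between each of adapter_1, adapter_2, adapter_3 and dish below 0.095 m and z of adapter_1 in the frame of dish between -0.002 and 0.045 m and z of adapter_2 in the frame of dish between -0.002 and 0.045 m and z of adapter_3 in the frame of dish between -0.002 and 0.045 m and x of cap_1 in the frame of tray between -0.098 and 0 m and y of cap_1 in the frame of tray between -0.098 and 0 m and z of each of cap_1, cap_2, cap_3, tape_roll in the frame of tray below 0.03 m and x of cap_2 in the frame of tray between -0.098 and 0 m and y of cap_2 in the frame of tray between 0 and 0.098 m and x of cap_3 in the frame of tray between -0.098 and 0 m and y of cap_3 in the frame of tray between 0 and 0.098 m and x of tape_roll in the frame of tray between 0 and 0.098 m and y of tape_roll in the frame of tray between -0.098 and 0 m), for 0.2 s.
At the end, for the whole second after the job is handed in: All three adapters lie still inside the dish, which stands level on the bench; the tape roll and the three caps are each in the bay where they started; the tray stands level on the dock's mat, its middle within 20 mm of the mat's; the hold-down is open (over 1.2 rad) (all of step 2 and linear speed of each of adapter_1, adapter_2, adapter_3, tray below 0.02 m/s and horizontal distance between tray and dock_seat below 0.02 m and angle between tray's own z axis and vertical below 0.04 rad and z of tray in the frame of dock_seat between -0.004 and 0.004 m and value of joint holddown above 1.2 rad and angle between dish's own z axis and vertical below 0.1 rad and height (world z) of dish below 0.01 m); the robot touches nothing.
It fails at once if the tape or a cap left its bay (not (x of cap_1 in the frame of tray between -0.098 and 0 m and y of cap_1 in the frame of tray between -0.098 and 0 m and z of cap_1 in the frame of tray below 0.03 m) or not (x of cap_2 in the frame of tray between -0.098 and 0 m and y of cap_2 in the frame of tray between 0 and 0.098 m and z of cap_2 in the frame of tray below 0.03 m) or not (x of cap_3 in the frame of tray between -0.098 and 0 m and y of cap_3 in the frame of tray between 0 and 0.098 m and z of cap_3 in the frame of tray below 0.03 m) or not (x of tape_roll in the frame of tray between 0 and 0.098 m and y of tape_roll in the frame of tray between -0.098 and 0 m and z of tape_roll in the frame of tray below 0.03 m)).
It fails at once if an adapter was touched with the fingers (contact force between the fingers and adapter_1 above 0.3 N or contact force between the fingers and adapter_2 above 0.3 N or contact force between the fingers and adapter_3 above 0.3 N).
It fails at once if an adapter was dropped from a height or thrown (faster than 1.8 m/s) (linear speed of any of adapter_1, adapter_2, adapter_3 above 1.8 m/s).
It fails at once if the gauge, the bottle or the weight was moved more than 20 mm (distance of any of gauge, leak_bottle, weight from where it was at the start of the episode above 0.02 m).
It fails at once if the bottle was knocked over (angle between leak_bottle's own z axis and vertical above 0.5 rad).
It also fails if it takes over 61 s, if anything falls off the work surface, if the arm or the gripper's body presses on something with over 40 N, if the wrist force passes 120 N, or if a joint passes its speed limit or range.

## Working session

There is one attempt and no reset: what is moved stays moved. The work goes in short steps, Python scripts to look and compute and a tool call to move; the robot and the scene stay as the last step left them, time stands still between calls to the robot, and variables do not carry over. Pictures are saved under pics/ and viewed, at most 10 in all, crops included, and the job is handed in when it is done.

Besides the shell and the picture viewer there is one more tool, called as a command line: name --argument value ..., lists and objects as JSON in quotes. step_arm: Moves the arm, as the interface text tells. Its arguments: {"type":"object","properties":{"motion":{"type":"array"},"hand":{"type":"number"},"squeeze":{"type":"number"}},"required":["motion"]}

```bash
ls -la; mkdir -p pics; cat > h.py <<'E'
from cell import robot
import numpy as np, cv2
from scipy.spatial.transform import Rotation as Ro
def snap(n,f):
    s=robot.observe(); c=robot.read_camera(n); c['s']=s
    cv2.imwrite('pics/'+f+'.png',c['pixels'][...,::-1]); np.save('pics/'+f+'.npy',c,allow_pickle=True); return c
def load(f): return np.load('pics/'+f+'.npy',allow_pickle=True).item()
def cam(c):
    K=np.array(c['intrinsics'])
    if 'T_tool_cam' in c:
        T=np.array(c['T_tool_cam']);R=Ro.from_euler('xyz',c['s']['tool_rot']).as_matrix()
        return K,R@T[:3,3]+c['s']['tool_pos'],R@T[:3,:3]
    r=np.array(c['rotation']); 
    return K,np.array(c['xyz']),(r if r.shape==(3,3) else Ro.from_euler('xyz',r).as_matrix())
def ray(c,p):
    K,o,R=cam(c); d=np.linalg.inv(K)@[p[0],p[1],1]; return o,R@(d*[1,-1,-1])
def onz(c,p,z):
    o,d=ray(c,p); return o+d*(z-o[2])/d[2]
def proj(c,P):
    K,o,R=cam(c); q=(np.atleast_2d(P)-o)@R*[1,-1,-1]; q=q@K.T; return q[:,:2]/q[:,2:]
def tri(L):
    A=0;b=0
    for c,p in L:
        o,d=ray(c,p); d=d/np.linalg.norm(d); M=np.eye(3)-np.outer(d,d); A=A+M;b=b+M@o
    return np.linalg.solve(A,b)
E
python3 - <<'E'
from h import *
print(robot.observe()); print([a for a in dir(robot) if a[0]!='_'])
for n in ['scene','side','wrist']:
    c=snap(n,n+'0'); print(n,{k:np.round(v,3).tolist() for k,v in c.items() if k not in('pixels','s')})
a=np.hstack([load('scene0')['pixels'],load('side0')['pixels']])[...,::-1]
E
```

```text
total 12
drwxr-xr-x  3 agent agent 4096 Dec  3 17:26 .
drwxr-xr-x 23 root  root  4096 Dec  3 17:26 ..
drwxr-xr-x  2 agent agent 4096 Dec  3 17:26 pics
{'time': 0.0, 'qpos': array([-1.45979405e-01,  3.42694449e-01,  1.52503383e+00, -2.70047418e-05,
        1.27541867e+00, -1.45941893e-01]), 'qvel': array([-0.00027888, -0.00022348,  0.0008042 ,  0.00015857,  0.00040081,
        0.00062136]), 'joint_efforts': array([ 7.61924657e-04, -4.31245601e+01, -2.44219762e+01,  7.17750052e-02,
        5.59406646e-02, -1.04314388e-04]), 'tool_pos': array([5.24559859e-01, 8.91867609e-05, 2.14953797e-01]), 'tool_rot': array([-3.14005113e+00, -2.00483594e-04,  1.57076654e+00]), 'contact_force': array([ 0.13742002,  0.81664825, -0.3778249 ]), 'torque': array([ 0.00249613, -0.02779632, -0.00999904]), 'grip_force': 0.0, 'opening': 0.09149703461196221}
['IKError', 'hand_in', 'observe', 'read_camera', 'tip_extent']
scene {'intrinsics': [[427.433, 0.0, 269.754], [0.0, 427.433, 207.541], [0.0, 0.0, 1.0]], 'xyz': [-0.274, -0.569, 0.813], 'rotation': [0.937, 0.006, -0.933]}
side {'intrinsics': [[450.122, 0.0, 284.105], [0.0, 450.122, 205.907], [0.0, 0.0, 1.0]], 'xyz': [-0.045, -0.604, 1.263], 'rotation': [0.603, -0.007, -0.719]}
wrist {'intrinsics': [[361.117, 0.0, 279.822], [0.0, 361.117, 204.43], [0.0, 0.0, 1.0]], 'T_tool_cam': [[-0.001, 0.955, 0.297, 0.081], [1.0, 0.001, 0.0, 0.0], [-0.0, 0.297, -0.955, -0.17], [0.0, 0.0, 0.0, 1.0]]}
```

```bash
sleep 1; ls pics
```

```text
scene0.npy
scene0.png
side0.npy
side0.png
wrist0.npy
wrist0.png
```

View pics/scene0.png

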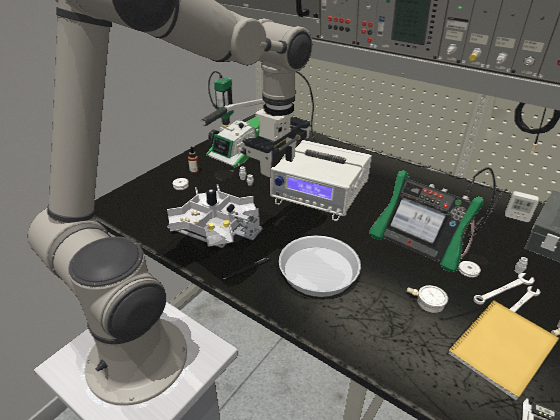

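View pics/side0.png

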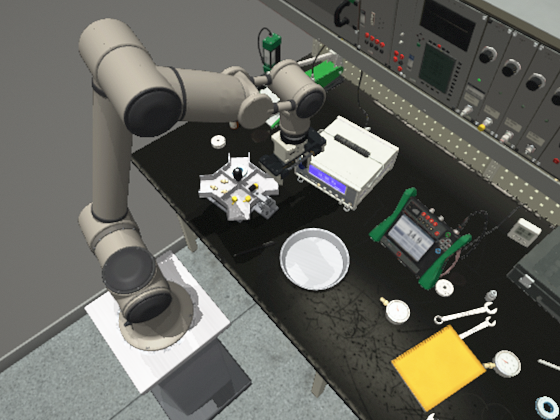

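```bash
python3 - <<'E'
from h import *
a=load('side0')['pixels'][140:235,185:300]; b=load('scene0')['pixels'][165:260,150:265]
im=np.vstack([cv2.resize(x,None,fx=3.1,fy=3.1,interpolation=2) for x in (a,)])
im2=cv2.resize(b,None,fx=3.1,fy=3.1,interpolation=2)
w=cv2.resize(load('wrist0')['pixels'],(380,285))
top=np.hstack([im,im2]); 
bot=np.zeros((285,top.shape[1],3),np.uint8); bot[:,:380]=w
cv2.imwrite('pics/comp0.png',np.vstack([top,bot])[...,::-1])
s,c=load('side0'),load('scene0')
print('dish side',onz(s,(315,259),.03),'scene',onz(c,(320,262),.03))
print('grip top',tri([(s,(237,170)),(c,(211,193))]))
print('gauge',onz(s,(398,313),.02),onz(s,(385,302),.02),'weight?',onz(s,(218,142),.015),'bottle',onz(c,(193,172),0))
E
```

```text
dish side [ 0.46176919 -0.18272011  0.03      ] scene [ 0.46187324 -0.18211057  0.03      ]
grip top [0.47257348 0.21248557 0.08558155]
gauge [ 0.52638796 -0.46377557  0.02      ] [ 0.52340257 -0.41661534  0.02      ] weight? [0.53184016 0.41528541 0.015     ] bottle [0.62164163 0.44767435 0.        ]
```

View pics/comp0.png

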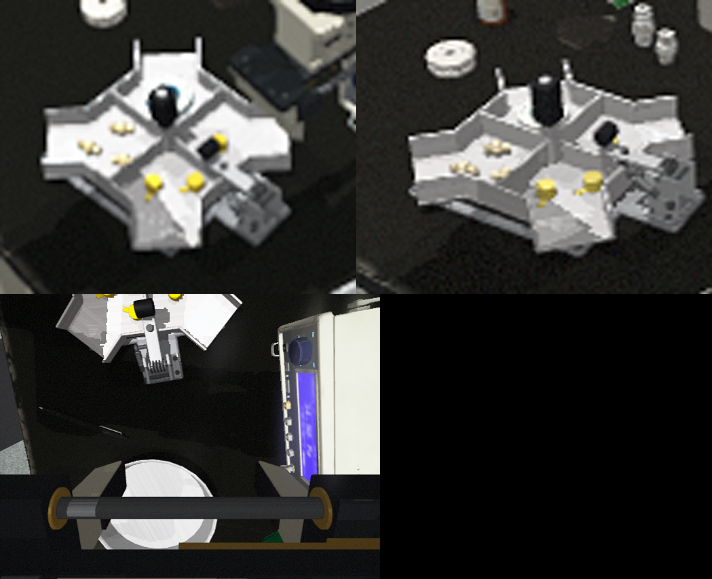

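step_arm --motion '[[[0,0,-1],0],[[0,0,-2],0],[[0,0,-3],0],[[0,0,-4],0],[[0,1,-5],0],[[0,2,-5],0],[[0,3,-5],0],[[0,4,-5],0],[[0,5,-5],0],[[0,6,-5],0]]'

```text
time: 1.4
tool_pos: [0.6543, 0.0007, 0.5058]
tool_rot: [3.114, 0.001, 1.571]
contact_force: [0.1, -0.7, -0.2]
opening: 0.092
grip_force: 0.0
```

```bash
python3 - <<'E'
from h import *
s=robot.observe(); print(s['time'],s['qpos'],s['tool_pos'],s['tool_rot'],s['qvel'])
E
```

```text
1.4 [-0.11727662  0.74011026  0.03658131  0.00359816  2.33721023 -0.1151478 ] [0.65429122 0.0007008  0.50577301] [3.11379221e+00 6.76128128e-04 1.57118953e+00] [ 0.03881633  0.41330073  0.01361225  0.03142532 -0.53636261  0.06521228]
```

step_arm --motion '[[[0,1,0],0],[[0,2,0],0],[[0,2,0],0]]'

```text
time: 1.78
tool_pos: [0.7102, 0.0002, 0.4553]
tool_rot: [3.08, -0.0, 1.571]
contact_force: [-0.3, 0.0, -0.1]
opening: 0.0918
grip_force: 0.0
```

```bash
python3 - <<'E'
from h import *
s=robot.observe(); print(s['time'],s['qpos'],s['tool_pos'],s['tool_rot'],s['qvel'])
E
```

```text
1.775 [-0.11078562  0.81642779  0.03774775  0.00895178  2.2261051  -0.10504773] [7.10184107e-01 2.20342330e-04 4.55279921e-01] [ 3.07989161e+00 -2.85860335e-04  1.57074019e+00] [ 0.00556935  0.03208491 -0.0243799   0.00284953 -0.08851224  0.00924693]
```

step_arm --motion '[[[0,-1,0],0],[[0,-2,0],0],[[0,-2,0],0]]'

```text
time: 2.15
tool_pos: [0.5882, 0.0002, 0.4504]
tool_rot: [3.074, 0.0, 1.571]
contact_force: [0.4, -1.4, 1.4]
opening: 0.092
grip_force: 0.0
```

```bash
python3 - <<'E'
from h import *
s=robot.observe(); print(s['time'],s['qpos'],s['tool_pos'],s['tool_rot'],s['qvel'])
w=load('wrist0')
E
```

```text
2.15 [-0.13471586  0.38105273  0.84102757  0.00892405  1.85282822 -0.13178681] [5.88186123e-01 2.25024977e-04 4.50359362e-01] [3.07437273e+00 4.43458065e-04 1.57062192e+00] [-0.08283701 -1.14465897  1.97226691  0.00265678 -0.85257062 -0.08544709]
```

```bash
python3 - <<'E'
from h import *
D=[(.34269,1.52503,1.27542,.52456,.21495),(.74011,.03658,2.33721,.65429,.50577),(.81643,.03775,2.2261,.71018,.45528),(.38105,.84103,1.85283,.58819,.45036)]
s=robot.observe(); q=s['qpos']; D.append((q[1],q[2],q[4],np.hypot(*s['tool_pos'][:2]),s['tool_pos'][2]))
from scipy.optimize import least_squares
def f(p):
    o=[]
    for a,b,c,R,z in D:
        r=np.sqrt(R*R-.0763**2)
        o+=[p[1]*np.sin(a)+p[2]*np.sin(a+b)+p[3]*np.sin(a+b+c)-r, p[0]+p[1]*np.cos(a)+p[2]*np.cos(a+b)+p[3]*np.cos(a+b+c)-z]
    return o
r=least_squares(f,[.15,.4,.4,.25]); print(r.x,r.fun)
s0=load('side0')
for p in [(5,363),(100,306),(180,258)]: print('wall base',onz(s0,p,-.75),onz(s0,p,-.9))
for p in [(132,152),(185,225),(20,140)]: print('edge',onz(s0,p,0))
E
```

```text
[0.43221346 0.52399228 0.37675655 0.59276903] [ 0.01644453  0.00778806 -0.01597131 -0.01046844 -0.00382504 -0.00841
  0.00522861  0.00554516  0.00523471  0.00554522]
wall base [-0.58825907  0.6004913  -0.75      ] [-0.62870174  0.69021174 -0.9       ]
wall base [-0.15019635  0.56592351 -0.75      ] [-0.15800093  0.65306846 -0.9       ]
wall base [ 0.27463314  0.53239995 -0.75      ] [ 0.29848071  0.61704721 -0.9       ]
edge [0.26859712 0.59514768 0.        ]
edge [0.23650479 0.20109803 0.        ]
edge [-0.01877851  0.92261302  0.        ]
```

```bash
python3 - <<'E'
from h import *
for n in ['wrist','side','scene']: snap(n,n+'1')
w=load('wrist1'); print(w['s']['tool_pos'],w['s']['tool_rot'])
print(proj(w,[[.4726,.2125,.1],[.46,.15,.07]]))
cv2.imwrite('pics/w1.png',w['pixels'][...,::-1])
E
```

```text
[5.88186123e-01 2.25024977e-04 4.50359362e-01] [3.07437273e+00 4.43458065e-04 1.57062192e+00]
[[167.91602571 -18.72950211]
 [167.79116941  39.30453475]]
```

View pics/w1.png

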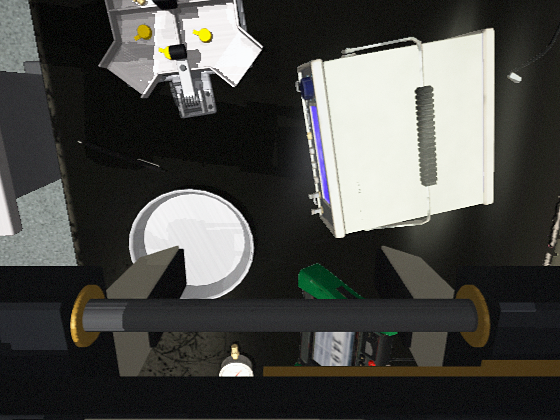

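```bash
cat >> h.py <<'E'
def mv(P,s=None):
    s=s or robot.observe(); R=Ro.from_euler('xyz',s['tool_rot']).as_matrix()
    return np.round(R.T@(np.array(P)-s['tool_pos'])/.06,2)
E
python3 - <<'E'
from h import *
s=robot.observe(); print(s['time'],s['tool_pos'],s['tool_rot'],mv([.47,.2,.27],s))
E
```

```text
2.3 [0.5862748  0.00074486 0.45112601] [ 3.07722118e+00 -1.55925002e-05  1.57073809e+00] [ 3.32 -2.13  2.89]
```

step_arm --motion '[[[0.6,-0.4,0.5],0],[[1.2,-0.8,1.0],0],[[1.8,-1.2,1.6],0],[[2.4,-1.6,2.1],0],[[3.0,-1.9,2.6],0],[[3.3,-2.1,2.9],0],[[3.3,-2.1,2.9],0]]'

```text
time: 3.18
tool_pos: [0.4764, 0.1998, 0.268]
tool_rot: [3.076, -0.0, 1.573]
contact_force: [0.3, -0.2, -0.0]
opening: 0.0919
grip_force: 0.0
```

```bash
python3 - <<'E'
from h import *
w=snap('wrist','wrist2'); snap('side','side2'); print(w['s']['tool_pos'],w['s']['tool_rot'],w['s']['qpos'])
cv2.imwrite('pics/w2.png',cv2.resize(w['pixels'],(784,588),interpolation=2)[...,::-1])
E
```

```text
[0.47640415 0.19980243 0.26804211] [ 3.07631337e+00 -3.20059424e-04  1.57314569e+00] [ 0.25915018  0.25285278  1.50554936 -0.01678534  1.31999903  0.26046314]
```

View pics/w2.png

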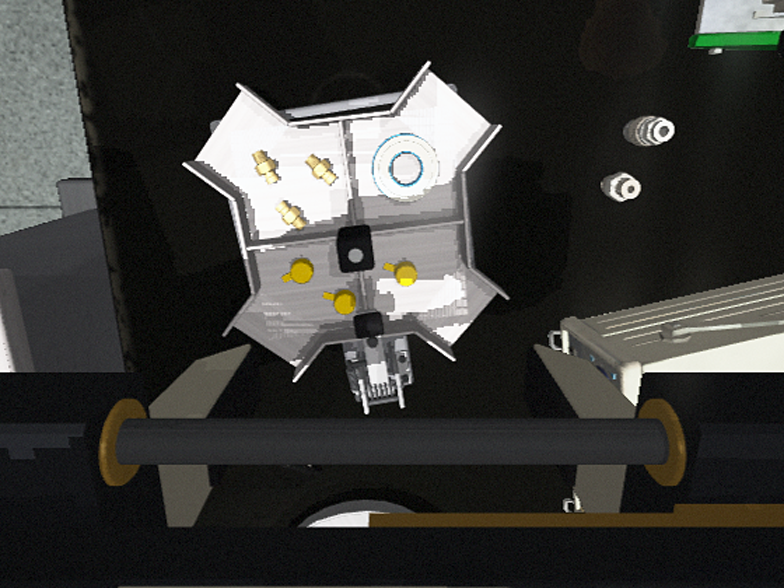

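```bash
python3 - <<'E'
from h import *
w,s,c=load('wrist2'),load('side0'),load('scene0')
B=tri([(w,(263,231)),(s,(253.4,186.8)),(c,(230.6,207.3))]);print('barrel',B)
print([proj(k,B) for k in (w,s,c)], onz(w,(263,231),.069))
# grip top: black blob in wrist
g=cv2.cvtColor(w['pixels'],cv2.COLOR_RGB2GRAY)
m=(g[155:200,232:275]<60).astype('uint8'); n,l,st,ce=cv2.connectedComponentsWithStats(m); print(st,ce+[232,155])
print('grip', tri([(w,(253.6,178.6)),(s,(237.6,169.7)),(c,(211,190.5))]))
u=[(237,83),(287,124),(430,62),(500,126),(507,297),(455,360),(295,380),(225,335),(184,163)]
print('rim tips z=.042',[np.round(onz(w,np.array(p)/1.4,.042)[:2],4).tolist() for p in u])
print('divider z .042', [onz(w,np.array(p)/1.4,.042)[:2] for p in [(248,247),(464,221),(344,122),(366,318)]])
print('nadir',cam(w)[1])
cv2.imwrite('pics/w2c.png',cv2.resize(w['pixels'][150:300,220:320],None,fx=4,fy=4,interpolation=2)[...,::-1])
E
```

```text
barrel [0.47359184 0.1342426  0.0666292 ]
[array([[265.0003948 , 231.22980724]]), array([[252.59561522, 187.52308993]]), array([[230.8169427 , 206.79040139]])] [0.47135799 0.13549696 0.069     ]
[[   0    0   43   45 1239]
 [   8    5   27   35  696]] [[252.97175141 177.25020178]
 [253.05028736 176.5545977 ]]
grip [0.46446847 0.20143226 0.10338833]
rim tips z=.042 [[0.3801, 0.3117], [0.4139, 0.2838], [0.519, 0.3269], [0.5735, 0.2828], [0.5885, 0.1459], [0.5466, 0.0891], [0.4083, 0.0743], [0.3533, 0.1175], [0.3364, 0.256]]
divider z .042 [array([0.37807568, 0.19157319]), array([0.54913827, 0.21051179]), array([0.45580369, 0.28534318]), array([0.4700159 , 0.12976955])]
nadir [0.46543676 0.28023877 0.43769468]
```

View pics/w2c.png

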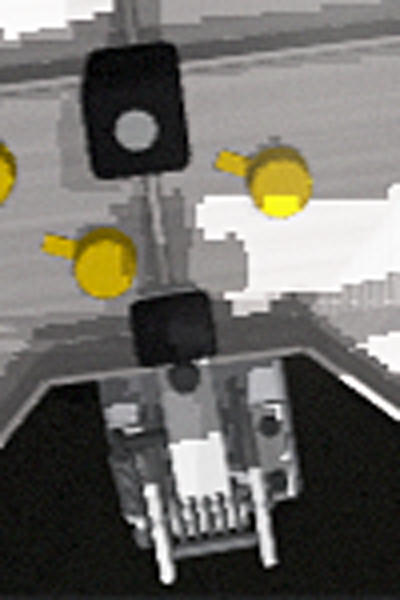

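```bash
python3 - <<'E'
from h import *
w=load('wrist2'); print('grip', onz(w,(253.75,182.5),.108), 'barrel',[onz(w,p,.07) for p in [(263,231)]])
print(mv([.471,.134,.13]),mv([.471,.134,.071]))
E
```

```text
grip [0.46267525 0.19963095 0.108     ] barrel [array([0.47134193, 0.13588953, 0.07      ])]
[-1.08 -0.27  2.31] [-1.08 -0.33  3.29]
```

step_arm --motion '[[[-0.6,-0.1,0.5],-0.1],[[-1.08,-0.25,1.3],-0.1],[[-1.08,-0.27,2.1],-0.1],[[-1.08,-0.27,2.3],-0.1]]' --hand 110

```text
time: 3.78
tool_pos: [0.4686, 0.1323, 0.1279]
tool_rot: [3.079, 0.007, 1.668]
contact_force: [0.3, -0.4, 0.5]
opening: 0.0565
grip_force: 0.0
```

```bash
python3 - <<'E'
from h import *
w=snap('wrist','wrist3'); print(w['s'])
print(mv([.471,.134,.071],w['s']),proj(w,[[.471,.134,.069]]))
a=w['pixels']; b=load('side0'); b=snap('side','side3')['pixels'][120:260,170:320]
o=np.zeros((420,795,3),np.uint8); o[:,:450]=a[:,55:505]; o[:280,490:790]=cv2.resize(b,None,fx=2,fy=2)
cv2.imwrite('pics/c3.png',o[...,::-1])
E
```

```text
{'time': 3.775, 'qpos': array([ 0.12318229,  0.33578406,  1.80647665, -0.01017585,  0.93735029,
        0.03104944]), 'qvel': array([ 1.84089727e-02,  1.00645053e-01,  4.93641163e-02,  1.74584964e-04,
       -2.16513650e-01,  4.34355160e-03]), 'joint_efforts': array([-3.29554277e-01, -3.85132957e+01, -1.97650963e+01,  1.24639345e-02,
       -3.74247953e-01, -6.98104923e-03]), 'tool_pos': array([0.46862756, 0.13228331, 0.12786882]), 'tool_rot': array([3.07939914, 0.00663263, 1.66849198]), 'contact_force': array([ 0.3041826 , -0.44291419,  0.54865108]), 'torque': array([-0.00560124,  0.07025583, -0.04435736]), 'grip_force': 0.0, 'opening': 0.05653268017724389}
[ 0.03 -0.02  0.95] [[277.75084584 215.0739576 ]]
```

View pics/c3.png

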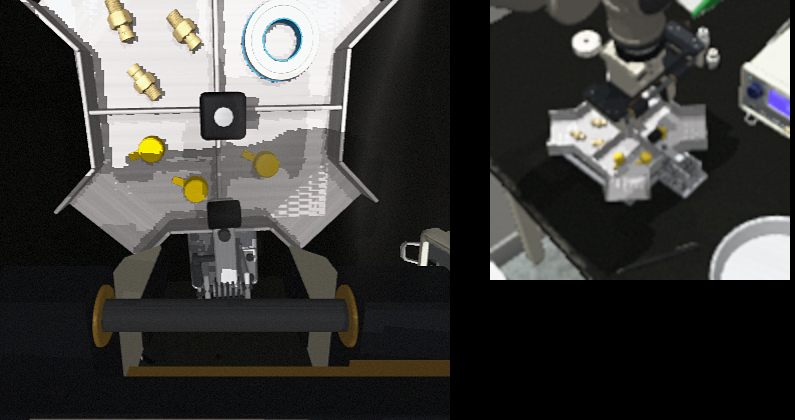

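step_arm --motion '[[[0.03,0,0.6],0],[[0.03,0,0.95],0],[[0.03,0,0.95],0]]'

```text
time: 4.25
tool_pos: [0.4727, 0.1356, 0.0729]
tool_rot: [3.076, 0.006, 1.671]
contact_force: [0.1, 0.3, -0.4]
opening: 0.052
grip_force: 0.0
```

step_arm --motion '[[[0,0,0],0],[[0,0,0],0],[[0,0,0],0],[[0,0,0],0]]' --hand 255 --squeeze 20

```text
time: 4.75
tool_pos: [0.4718, 0.1353, 0.0724]
tool_rot: [3.077, 0.006, 1.671]
contact_force: [0.2, 0.3, -1.0]
opening: 0.0167
grip_force: 0.0
```

```bash
python3 - <<'E'
from h import *
s=robot.observe(); P=s['tool_pos']; print(P,s['opening'],s['grip_force'],s['contact_force'])
d=np.array([np.cos(np.radians(96)),np.sin(np.radians(96)),0]); z=np.array([0,0,1.])
a0=np.arctan2(19,66)
for t in [.2,.4,.6,.8,1.0,1.2,1.35,1.45]:
    D=.0687*((np.cos(a0+t)-np.cos(a0))*d+(np.sin(a0+t)-np.sin(a0))*z); print(t,mv(P+D,s))
E
```

```text
[0.47176346 0.13531123 0.07236765] 0.016714954313397274 0.0 [ 0.18511005  0.31702702 -1.04923215]
0.2 [-0.09  0.01 -0.21]
0.4 [-0.21  0.03 -0.4 ]
0.6 [-0.37  0.04 -0.56]
0.8 [-0.57  0.05 -0.69]
1.0 [-0.78  0.05 -0.77]
1.2 [-1.    0.06 -0.82]
1.35 [-1.17  0.06 -0.82]
1.45 [-1.29  0.06 -0.8 ]
```

```bash
python3 - <<'E'
from h import *
w=snap('wrist','wrist4'); print(w['s']['opening'],w['s']['grip_force'],w['s']['tool_pos'])
s=snap('side','side4'); sc=snap('scene','scene4')
o=np.zeros((600,800,3),np.uint8); o[:260,:450]=w['pixels'][120:380,55:505]
o[260:600,:400]=cv2.resize(s['pixels'][135:220,205:305],(400,340),interpolation=2)
o[260:600,400:800]=cv2.resize(sc['pixels'][165:250,170:270],(400,340),interpolation=2)
cv2.imwrite('pics/c4.png',o[...,::-1])
E
```

```text
0.016714954313397274 0.0 [0.47176346 0.13531123 0.07236765]
```

View pics/c4.png

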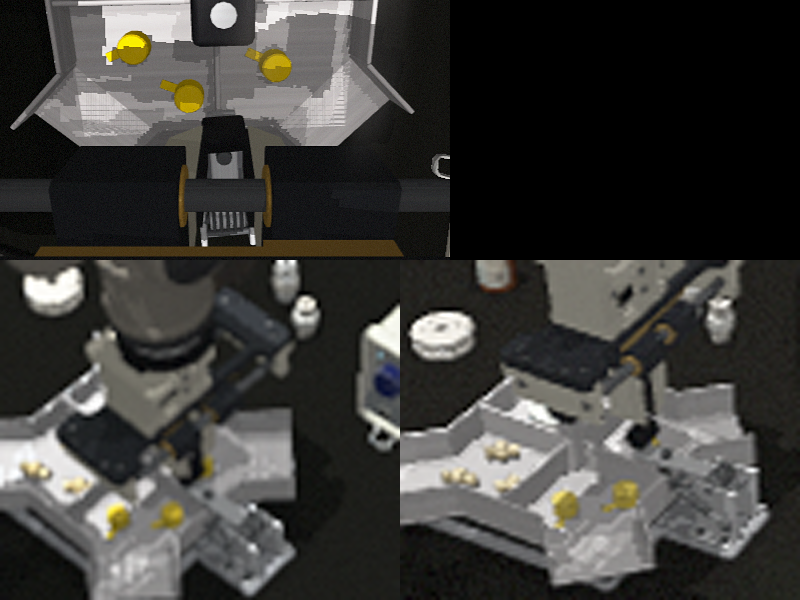

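step_arm --motion '[[[0,0,0],0],[[-0.04,0,-0.1],0],[[-0.09,0,-0.2],0]]'

```text
time: 5.28
tool_pos: [0.4714, 0.1298, 0.0845]
tool_rot: [3.077, 0.006, 1.671]
contact_force: [0.3, -0.0, -0.1]
opening: 0.0003
grip_force: 0.0
```

```bash
python3 - <<'E'
from h import *
w=load('wrist4')
for p in [(279,252),(279,240)]: print(onz(w,p,.069),onz(w,p,.0785))
print('tcp/tip/barrel px',proj(w,[w['s']['tool_pos'],[.4718,.1353,.055],[.471,.134,.069],[.471,.145,.069]]))
w2,w3=load('wrist2'),load('wrist3')
B=tri([(w2,(263.5,231)),(w3,(279,214)),(w,(279,252))]); print('tri',B,[proj(k,B) for k in(w2,w3,w)])
w5=snap('wrist','wrist5'); sc=snap('scene','scene5'); s=snap('side','side5')
o=np.zeros((600,800,3),np.uint8); o[:260,:450]=w5['pixels'][120:380,55:505]
o[:260,450:800]=cv2.resize(w['pixels'][215:345,190:365],(350,260),interpolation=2)
o[260:600,:400]=cv2.resize(s['pixels'][135:220,205:305],(400,340),interpolation=2)
o[260:600,400:800]=cv2.resize(sc['pixels'][165:250,170:270],(400,340),interpolation=2)
cv2.imwrite('pics/c5.png',o[...,::-1])
E
```

```text
[0.47176259 0.1357828  0.069     ] [0.47073026 0.14016878 0.0785    ]
[0.47109044 0.14256217 0.069     ] [0.47009514 0.14657475 0.0785    ]
tcp/tip/barrel px [[279.31958296 255.62637183]
 [277.42375147 242.12404329]
 [277.22421734 255.00083394]
 [279.29092214 235.63963514]]
tri [0.47218873 0.13329072 0.06380325] [array([[263.67648741, 231.12475965]]), array([[278.94824731, 213.66326405]]), array([[278.72817409, 252.14047385]])]
```

View pics/c5.png

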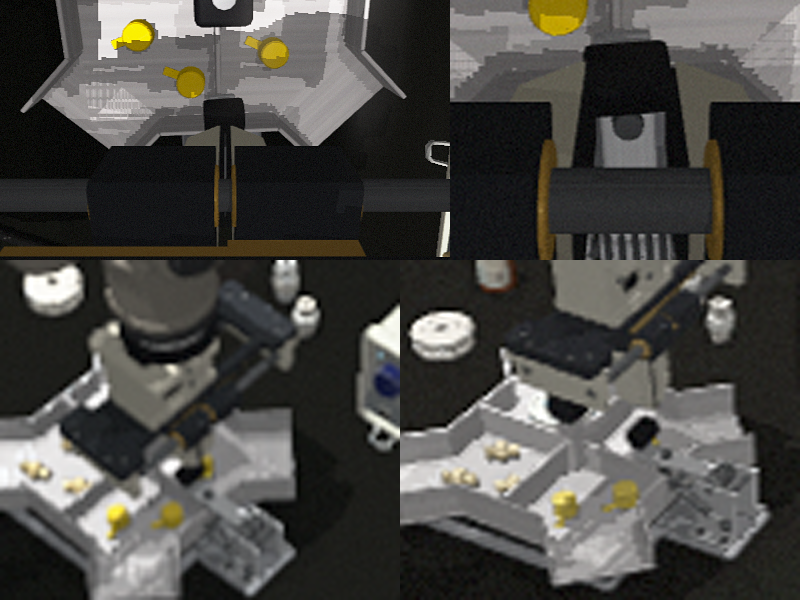

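```bash
python3 - <<'E'
from h import *
print(robot.tip_extent); s=robot.observe(); print(s['tool_pos'],s['opening'],s['contact_force'])
# barrel silhouettes: dark pixels column/rows near predicted in scene0/scene5
for f in ['scene0','scene5','scene4']:
    c=load(f); 
    P=np.array(load('scene5')['s']['tool_pos']) 
    print(f,proj(c,[[.471,.134,.069],[.471,.134,.0785],[.471,.134,.0595],P,P-[0,0,.017]]).round(1).tolist())
    g=cv2.cvtColor(c['pixels'],cv2.COLOR_RGB2GRAY); print(g[195:222,220:242])
E
```

```text
0.017
[0.47175969 0.12976692 0.0845875 ] 0.0004841898369445293 [ 0.36329681 -0.2608738   0.40169707]
scene0 [[230.3, 206.6], [230.1, 204.0], [230.5, 209.2], [231.3, 202.5], [231.6, 207.2]]
[[132 134 136 134 133 130 129 128 193 169 201 220 158  56  23  22  27  32
   34  32  30  31]
 [127 130 133 132 130 130 132 242 181 106 129 137 132 201 221 148  43  18
   26  25  23  23]
 [125 128 130 129 127 165 203 154 113 107 128 131 132 117 130 145 205 221
  148  46  77 159]
 [166 135 127 127 179 179 135 113 115 107 129 135 134 131 132 130 132 119
  138 189 148 126]
 [235 197 180 197 168 124 113 114 115 100 124 133 131 131 131 134 131 128
  136 143 118 123]
 [232 232 246 179 113 109 116 111 114 104 128 131 130 133 132 130 133 132
  139 127 111 126]
 [231 248 184 110 113 114 113 112 109 103 121 130 130 129 130 130 133 129
  133 127 131 132]
 [244 180 108 109 113 113 112 110 139 190 183 165 154 134 126 127 127 128
  133 127 127 130]
 [178 109 110 115 115 112 110 116 208 224 229 204 222 196 158 156 135 126
  130 130 127 128]
 [111 112 113 115 111 109 117 208 227 178  94  51 100 193 221 224 190 161

[... 6100 characters left out ...]
1 123 139 143 143  92  45  87
  132 139 139 151]
 [110 110 107 110 107 110 107 109 116 108 103 106 112 109 122 138 142 141
  140 142 141 141]
 [111 111 111 113 110 110 108 111 109 114 111 114 109 115  95 110 114 123
  137 141 143 141]
 [110 110 110 110 112 111 113 111 110 111 112 109 113 116  81  32  36  77
  108 111 105 132]
 [112 110 112 111 112 111 113 114 112 111 111 110 109 112 112  91  69  61
  102  88  71  83]
 [103 107 113 112 107 111 110 109 110 111 113 111 111 112 121 136 118  87
   84  75  66  87]
 [102 106 107 107 115 124 125 125 118 112 109 112 112 120 134 123  99  69
   60  65  92 113]
 [108 106 123 130 130 131 160 166 163 129 110 110 119 131 118 112 109  69
   46  56  67  75]]
```

step_arm --motion '[[[0.04,0,-0.15],0],[[0.07,0,-0.15],0],[[0.07,0,-0.15],0],[[0.07,0,-0.1],0]]' --hand 110

```text
time: 5.92
tool_pos: [0.4706, 0.1342, 0.0899]
tool_rot: [3.077, 0.006, 1.671]
contact_force: [0.8, 0.3, 0.2]
opening: 0.0358
grip_force: 0.0
```

step_arm --motion '[[[0,0,0.25],0],[[0,0,0.42],0],[[0,0,0.58],0],[[0,0,0.58],0]]'

```text
time: 6.42
tool_pos: [0.4723, 0.134, 0.0545]
tool_rot: [3.079, 0.006, 1.671]
contact_force: [-0.1, -0.2, 0.7]
opening: 0.0521
grip_force: 0.0
```

step_arm --motion '[[[0,0,0],0],[[0,0,0],0],[[0,0,0],0],[[0,0,0],0]]' --hand 255 --squeeze 20

```text
time: 6.92
tool_pos: [0.4723, 0.1341, 0.0553]
tool_rot: [3.078, 0.006, 1.671]
contact_force: [-2.8, -0.7, 2.7]
opening: 0.0221
grip_force: 20.0
```

step_arm --motion '[[[-0.09,0.01,-0.21],0],[[-0.21,0.03,-0.4],0],[[-0.37,0.04,-0.56],0],[[-0.57,0.05,-0.69],0],[[-0.78,0.05,-0.77],0],[[-1.0,0.06,-0.82],0],[[-1.17,0.06,-0.82],0],[[-1.29,0.06,-0.8],0],[[-1.29,0.06,-0.8],0]]'

```text
time: 8.05
tool_pos: [0.4838, 0.0558, 0.1059]
tool_rot: [3.071, 0.008, 1.669]
contact_force: [4.7, -1.4, 8.3]
opening: 0.0216
grip_force: 20.2
```

step_arm --motion '[[[0,0,0],0],[[0,0,0],0],[[0,0,0],0],[[0,0,-0.8],0],[[0,0,-1.6],0],[[0,0,-2.4],0]]' --hand 110

```text
time: 8.8
tool_pos: [0.4708, 0.0575, 0.2486]
tool_rot: [3.079, 0.006, 1.671]
contact_force: [0.4, 0.1, 0.2]
opening: 0.0521
grip_force: 0.0
```

```bash
python3 - <<'E'
from h import *
s=snap('side','side6');c=snap('scene','scene6'); print(s['s']['tool_pos'],s['s']['qpos'])
# predicted open barrel at 1.75 vs closed 0
d=np.array([np.cos(np.radians(96)),np.sin(np.radians(96)),0]);H=np.array([.463,.2005,0])-.135*d+[0,0,.05];a0=np.arctan2(19,66)
for t in (0,1.4,1.75):
    B=H+.0687*(np.cos(a0+t)*d+[0,0,np.sin(a0+t)])
    for k in (s,c):
        u=proj(k,B)[0].round().astype(int); g=cv2.cvtColor(k['pixels'],cv2.COLOR_RGB2GRAY); print(t,u,g[u[1]-2:u[1]+3,u[0]-2:u[0]+3].mean())
E
```

```text
[0.47084171 0.057509   0.24863202] [-0.04212714  0.18440567  1.64872474  0.00284451  1.24575073 -0.14321118]
0 [252 188] 206.04
0 [231 207] 222.08
1.4 [268 191] 143.96
1.4 [251 201] 133.88
1.75 [273 197] 34.28
1.75 [258 205] 24.88
```

step_arm --motion '[[[0.8,-0.8,0],0],[[1,-1.6,0],0],[[1,-2.4,0],0],[[1,-3.2,0],0],[[1,-4,0],0]]'

```text
time: 9.52
tool_pos: [0.2251, 0.0931, 0.2306]
tool_rot: [3.08, 0.006, 1.671]
contact_force: [-0.7, -0.2, 0.5]
opening: 0.0519
grip_force: 0.0
```

```bash
cat > st.py <<'E'
from h import *
s=robot.observe(); R=Ro.from_euler('xyz',s['tool_rot']).as_matrix()
f=lambda v:(np.degrees(np.arctan2(v[1],v[0]))).round(1)
print(s['time'],'q',s['qpos'].round(3),'pos',s['tool_pos'].round(4),'tilt',np.degrees(np.arccos(-R[2,2])).round(2),'az',f(R[:,2]),'yaz',f(R[:,1]),'F',s['contact_force'].round(1))
E
python3 st.py
```

```text
9.525 q [ 0.08  -0.281  2.133 -0.006  1.227 -0.019] pos [0.2251 0.0931 0.2306] tilt 3.56 az -0.2 yaz 5.8 F [-0.7 -0.2  0.5]
```

```bash
cat > kin.py <<'E'
from h import *
import glob
from scipy.optimize import least_squares
S=[load(f[5:-4])['s'] for f in sorted(glob.glob('pics/*.npy'))]+[robot.observe()]
S.append(dict(qpos=np.array([-0.11727662,0.74011026,0.03658131,0.00359816,2.33721023,-0.1151478]),tool_pos=np.array([0.65429122,0.0007008,0.50577301])))
S.append(dict(qpos=np.array([-0.11078562,0.81642779,0.03774775,0.00895178,2.2261051,-0.10504773]),tool_pos=np.array([.710184,.00022,.45528])))
q=np.array([s['qpos'] for s in S]); P=np.array([s['tool_pos'] for s in S])
def fk(p,a,b,c):
    e=lambda t:np.array([np.sin(t),np.cos(t)]); n=lambda t:np.array([np.cos(t),-np.sin(t)])
    return np.array([p[0]+0*a,p[1]+0*a])+p[2]*e(a)+p[3]*e(a+b)+p[4]*n(a+b)+p[5]*e(a+b+c)+p[6]*n(a+b+c)
r=P[:,0]*np.cos(q[:,0])+P[:,1]*np.sin(q[:,0]); lat=-P[:,0]*np.sin(q[:,0])+P[:,1]*np.cos(q[:,0])
res=least_squares(lambda p:np.hstack([(fk(p,q[:,1],q[:,2],q[:,4])-[r,P[:,2]]).ravel(),.05*(p[[0,6]])]),[0,.2,.4,.4,0,.25,0])
p=res.x
if __name__=='__main__':
    print(p.round(4),np.abs(res.fun[:-2]).max(),lat.round(4))
    # IK tilt tradeoff: min (pos err)^2 + (w*ang)^2 within limits
    print(fk(p,-.77,.04,2.66),fk(p,0.2,.04,2.66),fk(p,.44,.04,2.66),fk(p,-.77,1.25,2.66))
E
python3 kin.py
```

```text
[-2.000e-04  2.229e-01  5.062e-01  3.796e-01  4.650e-02  3.292e-01
 -2.000e-04] 3.149928664408774e-05 [0.0764 0.0792 0.0737 0.0739 0.0773 0.0764 0.0791 0.0709 0.0737 0.0737
 0.0739 0.0773 0.0764 0.0792 0.071  0.0737 0.0737 0.0739 0.0747 0.0773
 0.0787]
[-0.26276718  0.78463271] [0.31471642 0.75708961] [0.43265881 0.66693344] [-0.13534524  0.57235289]
```

```bash
python3 - <<'E'
from h import *
s=robot.observe(); print(mv([.4627,.1998,.2],s))
E
```

```text
[1.38 4.08 0.76]
```

step_arm --motion '[[[0.2,0.6,0],-0.18],[[0.4,1.2,0.1],-0.36],[[0.6,1.8,0.2],-0.54],[[0.8,2.4,0.3],-0.72],[[1.0,3.0,0.4],-0.9],[[1.2,3.6,0.6],-1.08],[[1.38,4.08,0.76],-1.26],[[1.38,4.08,0.76],-1.44],[[1.38,4.08,0.76],-1.58],[[1.38,4.08,0.76],-1.58]]'

```text
time: 10.78
tool_pos: [0.4645, 0.1999, 0.2003]
tool_rot: [-3.134, 0.062, -3.033]
contact_force: [0.5, 0.9, 0.3]
opening: 0.0523
grip_force: 0.0
```

```bash
python3 st.py; python3 - <<'E'
from h import *
print(mv([.4627,.1998,.12]),mv([.4627,.1998,.07]))
w=snap('wrist','wrist7'); print(proj(w,[.4627,.1998,.108]))
g=cv2.cvtColor(w['pixels'],cv2.COLOR_RGB2GRAY)
u=proj(w,[.4627,.1998,.108])[0].astype(int); m=((g>120)).astype('uint8')[u[1]-25:u[1]+25,u[0]-25:u[0]+25]; n,l,st,ce=cv2.connectedComponentsWithStats(m); print(st[1:8],ce[1:8]+u-25)
E
```

```text
10.775 q [ 0.266  0.287  1.65  -0.019  1.144 -1.406] pos [0.4645 0.1999 0.2003] tilt 3.56 az -0.6 yaz 96.2 F [0.5 0.9 0.3]
[0.11 0.01 1.33] [0.16 0.02 2.17]
[[281.05270422 193.49856603]]
[[   0    1   50   49 1195]
 [  20   20   13   13  131]] [[278.33138075 197.64853556]
 [282.19847328 194.07633588]]
```

step_arm --motion '[[[0.05,0,0.8],0],[[0.1,0.01,1.5],0],[[0.16,0.02,2.0],0],[[0.16,0.02,2.17],0],[[0.16,0.02,2.17],0]]'

```text
time: 11.45
tool_pos: [0.464, 0.2001, 0.0709]
tool_rot: [-3.135, 0.064, -3.033]
contact_force: [1.4, 0.5, -0.8]
opening: 0.0519
grip_force: 0.0
```

step_arm --motion '[[[0,0,0],0],[[0,0,0],0],[[0,0,0],0],[[0,0,0],0]]' --hand 255 --squeeze 35

```text
time: 11.95
tool_pos: [0.4642, 0.2003, 0.0715]
tool_rot: [-3.135, 0.065, -3.032]
contact_force: [-0.9, -0.3, 4.5]
opening: 0.0239
grip_force: 35.0
```

step_arm --motion '[[[0,0,-0.3],0],[[0,0,-0.8],0],[[0,0,-1.4],0],[[0,0,-2.0],0],[[0,0,-2.4],0.15],[[0,0,-2.5],0.33],[[0,0,-2.5],0.51],[[0,0,-2.5],0.69],[[0,0,-2.5],0.87],[[0,0,-2.5],1.05]]'

```text
time: 13.2
tool_pos: [0.4534, 0.1999, 0.2196]
tool_rot: [3.092, 0.037, 2.194]
contact_force: [-0.3, 0.2, -5.0]
opening: 0.0239
grip_force: 35.0
```

step_arm --motion '[[[0,0,0],0.18],[[0,0,0],0.36],[[0,0,0],0.54],[[0,0,0],0.72],[[0,0,0],0.9],[[0,0,0],1.08],[[0,0,0],1.26],[[0,0,0],1.44],[[0,0,0],1.62],[[0,0,0],1.8]]'

```text
time: 14.45
tool_pos: [0.4533, 0.1999, 0.2195]
tool_rot: [3.117, -0.057, 0.395]
contact_force: [0.2, -0.8, -4.5]
opening: 0.0234
grip_force: 35.0
```

step_arm --motion '[[[0,0,0],0.15],[[0,0,0],0.29],[[0,0,0],0.29],[[0,0,0],0.29]]'

```text
time: 14.95
tool_pos: [0.4539, 0.2001, 0.2201]
tool_rot: [3.134, -0.063, 0.114]
contact_force: [0.5, 0.1, -5.0]
opening: 0.0237
grip_force: 35.0
```

```bash
python3 st.py; python3 - <<'E'
from h import *
print(mv([.463,.2,.09]),mv([.463,.2,.075]),mv([.463,.2,.071])); print(robot.observe()['grip_force'],robot.observe()['opening'])
E
```

```text
14.95 q [ 0.272  0.251  1.643 -0.019  1.187  1.736] pos [0.4539 0.2001 0.2201] tilt 3.62 az -0.3 yaz -83.5 F [ 0.5  0.1 -5. ]
[0.01 0.   2.17] [-0.    0.    2.42] [-0.01 -0.    2.49]
34.975427985191345 0.023718522559726615
```

step_arm --motion '[[[0,0,0.6],0],[[0,0,1.3],0],[[0,0,1.9],0],[[0,0,2.15],0]]'

```text
time: 15.45
tool_pos: [0.4614, 0.1998, 0.0899]
tool_rot: [3.134, -0.06, 0.113]
contact_force: [-0.8, 0.0, -5.0]
opening: 0.0239
grip_force: 35.0
```

step_arm --motion '[[[0,0,0.05],0],[[0,0,0.1],0],[[0,0,0.16],0],[[0,0,0.22],0],[[0,0,0.28],0],[[0,0,0.33],0],[[0,0,0.33],0]]' --squeeze 8

```text
time: 16.32
tool_pos: [0.4641, 0.2002, 0.0722]
tool_rot: [3.135, -0.065, 0.111]
contact_force: [0.4, 0.8, -3.3]
opening: 0.0236
grip_force: 8.0
```

step_arm --motion '[[[0,0,0.03],0],[[0,0,0.05],0],[[0,0,0.05],0]]' --squeeze 4

```text
time: 16.7
tool_pos: [0.4649, 0.2003, 0.0696]
tool_rot: [3.135, -0.066, 0.111]
contact_force: [-0.4, -0.6, 4.7]
opening: 0.024
grip_force: 4.0
```

step_arm --motion '[[[0,0,0],0],[[0,0,0],0],[[0,0,0],0],[[0,0,-0.6],0],[[0,0,-1.4],0],[[0,0,-2.2],0],[[0,0,-2.2],0]]' --hand 110

```text
time: 17.58
tool_pos: [0.4574, 0.2008, 0.2045]
tool_rot: [3.136, -0.072, 0.111]
contact_force: [0.3, -0.6, -0.6]
opening: 0.052
grip_force: 0.0
```

```bash
python3 st.py; python3 - <<'E'
from h import *
w=snap('wrist','wrist8'); s=snap('side','side8')
u=proj(w,[.4627,.1998,.108])[0]; print(u)
g=cv2.cvtColor(w['pixels'],cv2.COLOR_RGB2GRAY); v=u.astype(int)
m=((g>120)).astype('uint8')[v[1]-40:v[1]+40,v[0]-40:v[0]+40]; n,l,st,ce=cv2.connectedComponentsWithStats(m); print(st[1:8].tolist(),(ce[1:8]+v-40).tolist())
E
```

```text
17.575 q [ 0.272  0.266  1.668 -0.019  1.137  1.739] pos [0.4574 0.2008 0.2045] tilt 4.13 az 1.7 yaz -83.7 F [ 0.3 -0.6 -0.6]
[281.10498765 204.14706613]
[[0, 0, 80, 19, 1384], [0, 23, 34, 57, 1539], [54, 23, 26, 35, 617], [34, 35, 13, 12, 110], [59, 46, 21, 34, 531], [43, 55, 2, 1, 2], [55, 72, 3, 2, 5]] [[280.49638728323697, 172.3851156069364], [255.16569200779725, 217.78297595841457], [306.82658022690435, 199.81361426256078], [280.7909090909091, 205.07272727272726], [310.879472693032, 228.41054613935967], [284.5, 219.0], [296.8, 236.60000000000002]]
```

```bash
python3 - <<'E'
from h import *
print(mv([.45,.05,.38]),mv([.45,-.25,.45]),mv([.076,-.62,.45]),mv([.076,-.62,.5]))
E
```

```text
[-0.17  2.5  -2.99] [-0.65  7.48 -4.15] [-7.51 12.92 -4.56] [-7.46 12.92 -5.39]
```

step_arm --motion '[[[0,0.3,-0.9],-0.17],[[-0.1,0.8,-1.7],-0.34],[[-0.1,1.5,-2.4],-0.51],[[-0.2,2.3,-2.9],-0.68],[[-0.3,3.2,-3.2],-0.85],[[-0.4,4.1,-3.5],-1.02],[[-0.5,5.0,-3.7],-1.19],[[-0.6,5.9,-3.9],-1.36],[[-0.6,6.8,-4.0],-1.5],[[-0.65,7.4,-4.15],-1.57]]'

```text
time: 18.92
tool_pos: [0.4496, -0.2478, 0.4477]
tool_rot: [3.081, 0.004, 1.683]
contact_force: [1.0, -0.1, -0.6]
opening: 0.0522
grip_force: 0.0
```

```bash
python3 st.py; python3 - <<'E'
from h import *
print(mv([.35,-.45,.45]),mv([.076,-.62,.45]))
E
```

```text
18.925 q [-0.679  0.225  1.067  0.042  1.804 -0.781] pos [ 0.4496 -0.2478  0.4477] tilt 3.5 az 2.5 yaz 6.4 F [ 1.  -0.1 -0.6]
[-3.16 -2.02 -0.15] [-5.47 -6.87 -0.43]
```

step_arm --motion '[[[-0.9,-0.5,0],0],[[-1.8,-1.0,-0.1],0],[[-2.6,-1.5,-0.1],0],[[-3.3,-2.2,-0.15],0],[[-3.9,-3.0,-0.2],0],[[-4.4,-3.9,-0.2],0],[[-4.8,-4.7,-0.3],0],[[-5.2,-5.6,-0.4],0],[[-5.4,-6.4,-0.4],0],[[-5.47,-6.87,-0.43],0]]'

```text
time: 20.18
tool_pos: [0.0725, -0.6182, 0.448]
tool_rot: [3.077, 0.001, 1.678]
contact_force: [-0.4, -0.4, -0.1]
opening: 0.0523
grip_force: 0.0
```

```bash
python3 st.py; cat > sim.py <<'E'
# model of the reach limit: best compromise pose at q1 fixed, arm plane; state (r,z,s)
from kin import p,fk
import numpy as np
from scipy.optimize import minimize
def ik(r,z,s,w2=.62,q0=(.7,.3,2.)):
    f=lambda q:((fk(p,*q)-[r,z])**2).sum()+w2*(q.sum()-s)**2
    o=minimize(f,q0,bounds=[(-.77,2.02),(.04,2.7),(.28,2.66)]);return o.x,fk(p,*o.x),o.x.sum()
E
python3 - <<'E'
from sim import *
for a in (0,.3,.6,-.3):
    r,z,s=.62,.45,np.pi; q=(.7,.3,2.)
    for k in range(4):
        q,(r,z),s=ik(r+.5*np.cos(a),z+.5*np.sin(a),s,q0=q); print(a,k,q.round(2),round(r,3),round(z,3),round(180-np.degrees(s),1))
E
```

```text
20.175 q [-1.611  0.523  0.621  0.071  2.005 -1.689] pos [ 0.0725 -0.6182  0.448 ] tilt 3.71 az 5.0 yaz 6.1 F [-0.4 -0.4 -0.1]
0 0 [1.02 0.04 1.92] 0.839 0.305 9.2
0 1 [1.19 0.04 1.54] 0.963 0.185 21.2
0 2 [1.32 0.04 1.21] 1.051 0.108 33.0
0 3 [1.41 0.04 0.93] 1.11 0.067 43.7
0.3 0 [0.91 0.04 2.01] 0.794 0.393 10.2
0.3 1 [1.   0.04 1.7 ] 0.906 0.342 22.8
0.3 2 [1.08 0.04 1.4 ] 1.0 0.317 35.5
0.3 3 [1.14 0.04 1.14] 1.072 0.312 47.3
0.6 0 [0.79 0.04 2.13] 0.732 0.475 10.4
0.6 1 [0.81 0.04 1.89] 0.812 0.483 23.0
0.6 2 [0.84 0.04 1.64] 0.891 0.503 36.0
0.6 3 [0.86 0.04 1.39] 0.961 0.532 48.7
-0.3 0 [1.13 0.04 1.84] 0.869 0.214 7.3
-0.3 1 [1.38 0.04 1.41] 0.982 0.021 18.3
-0.3 2 [1.55 0.04 1.05] 1.045 -0.107 29.1
-0.3 3 [1.67 0.04 0.77] 1.079 -0.181 38.3
```

step_arm --motion '[[[-6.75,-0.85,-4.7],0],[[-6.75,-0.85,-4.7],0],[[-6.75,-0.85,-4.7],0],[[-6.75,-0.85,-4.7],0]]'

```text
time: 20.68
tool_pos: [0.0344, -0.5129, 0.583]
tool_rot: [3.042, -0.16, 1.693]
contact_force: [-0.9, 0.1, -0.4]
opening: 0.0522
grip_force: 0.0
```

```bash
python3 st.py
```

```text
20.675 q [-1.691  0.621  0.038  0.127  2.658 -1.698] pos [ 0.0344 -0.5129  0.583 ] tilt 10.78 az 64.8 yaz 6.1 F [-0.9  0.1 -0.4]
```

```bash
cat > push.py <<'E'
from h import *
import sys
L,az,el=map(float,sys.argv[1:4]); s=robot.observe(); a,e=np.radians([az,el])
print(mv(s['tool_pos']+L*np.array([np.cos(a)*np.cos(e),np.sin(a)*np.cos(e),np.sin(e)]),s))
E
python3 push.py .18 -93 0
```

```text
[-2.92 -0.47 -0.52]
```

step_arm --motion '[[[-1,-0.16,-0.17],0],[[-2,-0.32,-0.34],0],[[-3,-0.48,-0.5],0]]'

```text
time: 21.05
tool_pos: [0.0225, -0.5276, 0.5627]
tool_rot: [3.031, -0.195, 1.698]
contact_force: [-0.6, 0.3, -0.3]
opening: 0.0519
grip_force: 0.0
```

```bash
python3 st.py; python3 push.py .18 -93 0;python3 push.py .18 -93 20
```

```text
21.05 q [-1.709  0.66   0.038  0.122  2.657 -1.724] pos [ 0.0225 -0.5276  0.5627] tilt 12.81 az 67.3 yaz 6.0 F [-0.6  0.3 -0.3]
[-2.9  -0.47 -0.63]
[-2.52 -0.33 -1.59]
```

```bash
python3 - <<'E'
from h import *
print(mv([.05,-.62,.38]),mv([.06,-.70,.30]))
E
```

```text
[-2.14 -0.04  2.69] [-3.72 -0.16  3.73]
```

step_arm --motion '[[[-0.5,0,0.8],0],[[-1.0,0,1.6],0],[[-1.6,-0.05,2.4],0],[[-2.3,-0.1,3.2],0],[[-3.0,-0.1,3.7],0],[[-3.0,-0.1,3.7],0]]'

```text
time: 21.8
tool_pos: [0.0587, -0.6582, 0.3054]
tool_rot: [3.029, -0.203, 1.699]
contact_force: [-0.8, 0.8, 0.1]
opening: 0.0523
grip_force: 0.0
```

```bash
python3 st.py; python3 push.py .24 -92 0
```

```text
21.8 q [-1.634  0.746  0.621  0.079  1.993 -1.726] pos [ 0.0587 -0.6582  0.3054] tilt 13.25 az 68.1 yaz 6.1 F [-0.8  0.8  0.1]
[-3.87 -0.56 -0.86]
```

step_arm --motion '[[[-1.0,-0.14,-0.2],0],[[-2.0,-0.28,-0.4],0],[[-3.0,-0.42,-0.6],0],[[-3.9,-0.56,-0.86],0]]'

```text
time: 22.3
tool_pos: [0.0402, -0.6941, 0.3561]
tool_rot: [3.029, -0.205, 1.697]
contact_force: [0.3, -2.6, -0.6]
opening: 0.0524
grip_force: 0.0
```

```bash
python3 st.py; python3 push.py .24 -92 0
```

```text
22.3 q [-1.655  0.966  0.036  0.096  2.361 -1.709] pos [ 0.0402 -0.6941  0.3561] tilt 13.37 az 68.2 yaz 5.9 F [ 0.3 -2.6 -0.6]
[-3.87 -0.55 -0.87]
```

step_arm --motion '[[[-1.0,-0.14,-0.2],0],[[-2.0,-0.28,-0.4],0],[[-3.0,-0.42,-0.6],0],[[-3.9,-0.56,-0.86],0]]'

```text
time: 22.8
tool_pos: [0.0352, -0.7457, 0.2938]
tool_rot: [3.035, -0.144, 1.693]
contact_force: [-0.3, 0.4, 0.1]
opening: 0.0522
grip_force: 0.0
```

```bash
python3 st.py; python3 push.py .24 -92 0
```

```text
22.8 q [-1.659  1.041  0.037  0.094  2.225 -1.722] pos [ 0.0352 -0.7457  0.2938] tilt 10.27 az 60.4 yaz 6.1 F [-0.3  0.4  0.1]
[-3.91 -0.56 -0.63]
```

```bash
python3 push.py .6 -92 12
```

```text
[-9.26 -1.15 -3.59]
```

step_arm --motion '[[[-9.3,-1.2,-3.6],0],[[-9.3,-1.2,-3.6],0],[[-9.3,-1.2,-3.6],0]]'

```text
time: 23.18
tool_pos: [0.0286, -0.7741, 0.2622]
tool_rot: [3.038, -0.101, 1.688]
contact_force: [-0.3, -0.4, 0.4]
opening: 0.0523
grip_force: 0.0
```

```bash
python3 st.py; python3 push.py .6 -92 12; python3 push.py .6 -92 0
```

```text
23.175 q [-1.667  1.078  0.037  0.095  2.145 -1.732] pos [ 0.0286 -0.7741  0.2622] tilt 8.26 az 50.9 yaz 6.1 F [-0.3 -0.4  0.4]
[-9.41 -1.16 -3.18]
[-9.83 -1.4  -1.15]
```

step_arm --motion '[[[-9.8,-1.4,-1.2],0]]'

```text
time: 23.3
tool_pos: [0.0267, -0.7936, 0.2446]
tool_rot: [3.041, -0.064, 1.684]
contact_force: [0.3, 0.6, -0.0]
opening: 0.0519
grip_force: 0.0
```

step_arm --motion '[[[-9.8,-1.4,-1.0],0]]'

```text
time: 23.42
tool_pos: [0.0247, -0.8124, 0.2266]
tool_rot: [3.044, -0.028, 1.681]
contact_force: [0.3, 0.5, -0.0]
opening: 0.052
grip_force: 0.0
```

step_arm --motion '[[[-9.8,-1.4,-0.8],0]]'

```text
time: 23.55
tool_pos: [0.0227, -0.8305, 0.2114]
tool_rot: [3.047, 0.009, 1.677]
contact_force: [0.6, 0.4, -0.1]
opening: 0.0524
grip_force: 0.0
```

step_arm --motion '[[[-9.8,-1.4,-0.6],0]]'

```text
time: 23.68
tool_pos: [0.0208, -0.8482, 0.1982]
tool_rot: [3.05, 0.047, 1.673]
contact_force: [0.7, 1.0, 0.1]
opening: 0.0521
grip_force: 0.0
```

```bash
python3 st.py; python3 push.py .6 -92 0
```

```text
23.675 q [-1.675  1.154  0.037  0.105  1.922 -1.742] pos [ 0.0208 -0.8482  0.1982] tilt 5.88 az -21.2 yaz 6.1 F [0.7 1.  0.1]
[-9.89 -1.41  0.34]
```

step_arm --motion '[[[-9.8,-1.4,-1.3],0]]'

```text
time: 23.8
tool_pos: [0.0184, -0.8637, 0.1911]
tool_rot: [3.053, 0.086, 1.67]
contact_force: [-0.5, 0.5, 0.3]
opening: 0.0519
grip_force: 0.0
```

step_arm --motion '[[[-9.8,-1.4,-1.0],0]]'

```text
time: 23.92
tool_pos: [0.016, -0.8794, 0.1867]
tool_rot: [3.057, 0.127, 1.666]
contact_force: [0.2, 0.7, -0.1]
opening: 0.0521
grip_force: 0.0
```

step_arm --motion '[[[-9.8,-1.4,-0.6],0]]'

```text
time: 24.05
tool_pos: [0.0137, -0.8949, 0.182]
tool_rot: [3.06, 0.168, 1.663]
contact_force: [-0.5, 0.2, -0.2]
opening: 0.0521
grip_force: 0.0
```

step_arm --motion '[[[-9.8,-1.4,-0.3],0]]'

```text
time: 24.18
tool_pos: [0.0115, -0.9102, 0.1781]
tool_rot: [3.064, 0.208, 1.66]
contact_force: [0.6, 0.1, 0.0]
opening: 0.052
grip_force: 0.0
```

step_arm --motion '[[[-9.8,-1.4,0],0]]'

```text
time: 24.3
tool_pos: [0.0093, -0.9253, 0.1754]
tool_rot: [3.067, 0.249, 1.656]
contact_force: [-0.5, 0.2, -0.1]
opening: 0.0522
grip_force: 0.0
```

step_arm --motion '[[[-9.8,-1.4,0.4],0]]'

```text
time: 24.42
tool_pos: [0.0072, -0.9402, 0.1731]
tool_rot: [3.071, 0.29, 1.653]
contact_force: [-0.5, -0.9, -0.4]
opening: 0.052
grip_force: 0.0
```

```bash
python3 st.py; python3 push.py .6 -96 10
```

```text
24.425 q [-1.689  1.199  0.037  0.127  1.634 -1.756] pos [ 0.0072 -0.9402  0.1731] tilt 17.11 az -71.4 yaz 5.9 F [-0.5 -0.9 -0.4]
[-9.77 -1.91  0.97]
```

step_arm --motion '[[[-9.8,-1.9,1.0],0]]'

```text
time: 24.55
tool_pos: [0.0027, -0.9554, 0.17]
tool_rot: [3.074, 0.332, 1.651]
contact_force: [-0.1, 0.5, -0.3]
opening: 0.0521
grip_force: 0.0
```

step_arm --motion '[[[-9.8,-1.9,1.3],0]]'

```text
time: 24.68
tool_pos: [-0.0022, -0.9699, 0.1674]
tool_rot: [3.078, 0.372, 1.648]
contact_force: [-0.2, 0.3, 0.6]
opening: 0.0521
grip_force: 0.0
```

step_arm --motion '[[[-9.8,-1.9,1.7],0]]'

```text
time: 24.8
tool_pos: [-0.0067, -0.9843, 0.1657]
tool_rot: [3.082, 0.413, 1.645]
contact_force: [-0.3, 0.1, 0.0]
opening: 0.0523
grip_force: 0.0
```

step_arm --motion '[[[-9.8,-1.9,2.0],0]]'

```text
time: 24.92
tool_pos: [-0.011, -0.9981, 0.165]
tool_rot: [3.086, 0.453, 1.642]
contact_force: [0.5, 0.2, 0.2]
opening: 0.0521
grip_force: 0.0
```

step_arm --motion '[[[-9.8,-1.9,2.4],0]]'

```text
time: 25.05
tool_pos: [-0.0151, -1.0116, 0.1649]
tool_rot: [3.09, 0.493, 1.64]
contact_force: [-0.5, -1.7, 0.1]
opening: 0.0524
grip_force: 0.0
```

```bash
python3 st.py; python3 - <<'E'
from h import *
for P in [[.1,-.7,.35],[.35,-.45,.38],[.43,-.1,.38],[.46,.14,.3]]: print(mv(P))
E
```

```text
25.05 q [-1.71   1.238  0.037  0.151  1.393 -1.782] pos [-0.0151 -1.0116  0.1649] tilt 28.42 az -79.9 yaz 5.3 F [-0.5 -1.7  0.1]
[ 2.99  2.53 -4.99]
[ 6.16  7.09 -7.03]
[11.2   8.96 -9.65]
[ 15.32   9.77 -10.31]
```

step_arm --motion '[[[0.5,0.4,-0.8],0],[[0.9,0.8,-1.6],0],[[1.4,1.2,-2.4],0],[[1.9,1.6,-3.2],0],[[2.4,2.0,-4.0],0],[[2.9,2.5,-4.8],0],[[3.4,3.2,-5.3],0],[[3.9,3.9,-5.6],0],[[4.4,4.6,-5.9],0],[[5.0,5.4,-6.3],0]]'

```text
time: 26.3
tool_pos: [0.2479, -0.5501, 0.3697]
tool_rot: [3.09, 0.494, 1.639]
contact_force: [0.8, -0.1, -0.1]
opening: 0.0521
grip_force: 0.0
```

```bash
python3 st.py; python3 - <<'E'
from h import *
for P in [[.35,-.45,.38],[.43,-.1,.38],[.46,.14,.3]]: print(mv(P))
E
```

```text
26.3 q [-1.233  0.138  1.482 -0.089  1.032 -1.287] pos [ 0.2479 -0.5501  0.3697] tilt 28.43 az -79.8 yaz 5.3 F [ 0.8 -0.1 -0.1]
[ 1.28  1.86 -0.79]
[ 6.33  3.72 -3.41]
[10.44  4.53 -4.07]
```

step_arm --motion '[[[0.5,0.7,-0.3],0],[[1.0,1.4,-0.6],0],[[1.6,2.0,-0.9],0],[[2.4,2.3,-1.3],0],[[3.2,2.6,-1.8],0],[[4.1,2.9,-2.3],0],[[5.0,3.2,-2.7],0],[[5.8,3.5,-3.2],0],[[6.6,3.75,-3.5],0],[[7.4,3.9,-3.6],0]]'

```text
time: 27.55
tool_pos: [0.4351, -0.0367, 0.3601]
tool_rot: [3.087, 0.494, 1.64]
contact_force: [0.2, -0.7, -0.6]
opening: 0.052
grip_force: 0.0
```

```bash
python3 st.py; python3 - <<'E'
from h import *
s=robot.observe(); R=Ro.from_euler('xyz',s['tool_rot']).as_matrix(); G=np.array([.463,.2,.088])
# grasp point: fingertips end ~ at TCP (barrel evidence): put TCP 14 mm below grip centre along tool z
T=G+.014*R[:,2]; print('T',T,mv(T-.1*R[:,2],s),mv(T,s), 'y axis',R[:,1].round(3))
E
```

```text
27.55 q [ 0.1    0.083  1.571 -0.498  1.458  0.067] pos [ 0.4351 -0.0367  0.3601] tilt 28.43 az -79.5 yaz 5.4 F [ 0.2 -0.7 -0.6]
T [0.46421143 0.19344476 0.07568898] [5.59 0.62 0.75] [5.59 0.62 2.41] y axis [0.994 0.094 0.048]
```

step_arm --motion '[[[0.9,0.1,0.1],0],[[1.8,0.2,0.2],0],[[2.7,0.3,0.3],0],[[3.6,0.4,0.4],0],[[4.5,0.5,0.5],0],[[5.2,0.6,0.6],0],[[5.59,0.62,0.75],0],[[5.59,0.62,0.75],0]]'

```text
time: 28.55
tool_pos: [0.4543, 0.2387, 0.1613]
tool_rot: [3.094, 0.495, 1.643]
contact_force: [1.3, -0.5, 1.2]
opening: 0.0525
grip_force: 0.0
```

```bash
python3 st.py; python3 - <<'E'
from h import *
w=snap('wrist','wrist9'); s=w['s']; R=Ro.from_euler('xyz',s['tool_rot']).as_matrix(); G=np.array([.463,.2,.088])
T=G+.014*R[:,2]; print(mv(T,s))
u=proj(w,[.463,.2,.108])[0]; print(u)
g=cv2.cvtColor(w['pixels'],cv2.COLOR_RGB2GRAY); v=u.astype(int)
m=((g>110)).astype('uint8')[v[1]-30:v[1]+30,v[0]-30:v[0]+30]; n,l,st,ce=cv2.connectedComponentsWithStats(m); print(st[1:8].tolist(),(ce[1:8]+v-30).round(1).tolist())
sd=snap('side','side9'); a=w['pixels']; o=np.zeros((420,795,3),np.uint8); o[:,:450]=a[:,55:505]; o[:300,470:790]=cv2.resize(sd['pixels'][100:250,160:320],None,fx=2,fy=2)
cv2.imwrite('pics/c9.png',o[...,::-1])
E
```

```text
28.55 q [ 0.612  0.529  1.498 -0.457  1.364  0.68 ] pos [0.4543 0.2387 0.1613] tilt 28.49 az -80.1 yaz 5.4 F [ 1.3 -0.5  1.2]
[0.   0.03 1.62]
[283.44317649 226.3313122 ]
[[0, 0, 13, 25, 273], [45, 0, 15, 18, 252], [44, 19, 16, 32, 277], [1, 22, 5, 3, 7], [1, 27, 1, 1, 1], [4, 26, 3, 3, 4], [8, 27, 1, 1, 1]] [[259.1, 206.1], [305.5, 204.2], [305.5, 228.9], [255.9, 219.1], [254.0, 223.0], [257.8, 223.0], [261.0, 223.0]]
```

View pics/c9.png

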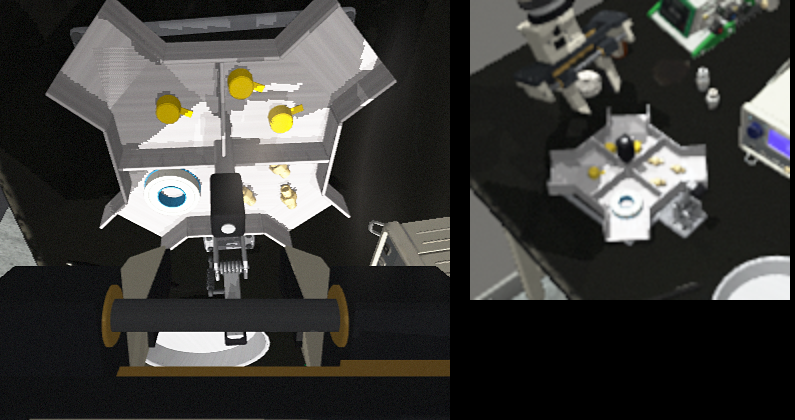

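step_arm --motion '[[[0,0.03,0.6],0],[[0,0.03,1.1],0],[[0,0.03,1.5],0],[[0,0.03,1.62],0],[[0,0.03,1.62],0]]'

```text
time: 29.28
tool_pos: [0.4655, 0.1926, 0.0783]
tool_rot: [3.089, 0.493, 1.638]
contact_force: [-0.8, -0.4, -1.2]
opening: 0.0524
grip_force: 0.0
```

step_arm --motion '[[[0,0,0],0],[[0,0,0],0],[[0,0,0],0],[[0,0,0],0]]' --hand 255 --squeeze 60

```text
time: 29.78
tool_pos: [0.4648, 0.1931, 0.0777]
tool_rot: [3.091, 0.494, 1.64]
contact_force: [-1.0, 1.3, 3.2]
opening: 0.0237
grip_force: 60.0
```

```bash
python3 st.py; cat > plan.py <<'E'
from h import *
# tray pose in tool from grasp (level, x az -83.7, centre .463,.2,.012)
import json
s=robot.observe(); R=Ro.from_euler('xyz',s['tool_rot']).as_matrix()
Rt=Ro.from_euler('z',-83.7,degrees=True).as_matrix(); 
A=R.T@Rt; b=R.T@(np.array([.463,.2,.012])-s['tool_pos'])
json.dump(dict(A=A.tolist(),b=b.tolist()),open('grasp.json','w'))
for phi in (60,75,90,105,120):
    R2=R@Ro.from_euler('z',-phi,degrees=True).as_matrix(); T=R2@A; n=T[:,2]
    sp=T@[.0948,.0948,.003]+R2@b
    print(phi,'tilt',np.degrees(np.arccos(n[2])).round(1),'low az',np.degrees(np.arctan2(n[1],n[0])).round(1),'spout az',np.degrees(np.arctan2(sp[1]-(R2@b)[1],sp[0]-(R2@b)[0])).round(1),'spout rel TCP',sp.round(3),'centre rel',(R2@b).round(3))
E
python3 plan.py; python3 - <<'E'
from h import *
print(mv(robot.observe()['tool_pos']+[0,0,.15]))
E
```

```text
29.775 q [ 0.534  0.6    1.646 -0.514  1.138  0.728] pos [0.4648 0.1931 0.0777] tilt 28.42 az -79.8 yaz 5.4 F [-1.   1.3  3.2]
60 tilt 27.5 low az 37.1 spout az 12.9 spout rel TCP [ 0.089  0.012 -0.111] centre rel [-0.031 -0.015 -0.056]
75 tilt 33.7 low az 44.2 spout az 26.8 spout rel TCP [ 0.07   0.028 -0.122] centre rel [-0.033 -0.024 -0.052]
90 tilt 39.3 low az 51.5 spout az 42.0 spout rel TCP [ 0.047  0.038 -0.129] centre rel [-0.032 -0.033 -0.048]
105 tilt 44.4 low az 59.0 spout az 59.1 spout rel TCP [ 0.021  0.043 -0.135] centre rel [-0.029 -0.041 -0.043]
120 tilt 48.7 low az 66.9 spout az 78.4 spout rel TCP [-0.006  0.042 -0.136] centre rel [-0.024 -0.048 -0.039]
[-1.18  0.11 -2.2 ]
```

step_arm --motion '[[[-0.15,0,-0.3],0],[[-0.4,0.05,-0.8],0],[[-0.8,0.1,-1.5],0],[[-1.18,0.11,-2.2],0],[[-1.18,0.11,-2.2],0]]'

```text
time: 30.4
tool_pos: [0.466, 0.1942, 0.23]
tool_rot: [3.083, 0.49, 1.637]
contact_force: [-0.3, -0.0, -4.9]
opening: 0.0236
grip_force: 59.4
```

```bash
python3 st.py; python3 - <<'E'
from h import *
for P in [[.43,-.02,.23],[.38,-.22,.23]]: print(mv(P))
E
```

```text
30.4 q [ 0.534  0.422  1.472 -0.466  1.442  0.561] pos [0.466  0.1942 0.23  ] tilt 28.25 az -79.1 yaz 5.3 F [-0.3 -0.  -4.9]
[-3.11 -0.93  1.61]
[-5.99 -2.07  3.08]
```

step_arm --motion '[[[-0.2,-0.07,0.1],0],[[-0.6,-0.2,0.31],0],[[-1.2,-0.4,0.62],0],[[-1.9,-0.66,0.98],0],[[-2.7,-0.93,1.39],0],[[-3.5,-1.2,1.8],0],[[-4.3,-1.5,2.2],0],[[-5.1,-1.75,2.6],0],[[-5.7,-1.97,2.93],0],[[-6.0,-2.07,3.08],0]]'

```text
time: 31.65
tool_pos: [0.3752, -0.2227, 0.2269]
tool_rot: [3.096, 0.491, 1.639]
contact_force: [0.4, -0.1, -4.6]
opening: 0.0236
grip_force: 59.6
```

```bash
python3 st.py; cat > dump.py <<'E'
from h import *
import json,sys
# args: cumulative phi so far (deg), then triples phi:tipdx:tipz ; tip target = dish centre + tipd*along-spout
g=json.load(open('grasp.json')); A=np.array(g['A']); b=np.array(g['b'])
s=robot.observe(); R=Ro.from_euler('xyz',s['tool_rot']).as_matrix(); ph0=float(sys.argv[1])
D=np.array([.462,-.182])
rows=[]
for a in sys.argv[2:]:
    phi,z=map(float,a.split(':')); R2=R@Ro.from_euler('z',-(phi-ph0),degrees=True).as_matrix()
    sp=R2@(A@[.0948,.0948,.003]+b); T=R2@A; n=T[:,2]
    tip=np.r_[D-.02*np.array([np.cos(.87),np.sin(.87)]),z]
    P=tip-sp; rows.append([(R.T@(P-s['tool_pos'])/.06).round(2).tolist(),round(-np.radians(phi-ph0),3)])
    print(phi,'TCP',P.round(3),'tilt',np.degrees(np.arccos(n[2])).round(1))
print(rows); print('tip now',(s['tool_pos']+R@(A@[.0948,.0948,.003]+b)).round(3))
E
python3 dump.py 0 10:.12 20:.11 30:.1 38:.085 46:.07 54:.06 60:.052 66:.046 72:.042 78:.042
```

```text
31.65 q [-0.411  0.058  1.976 -0.533  0.897 -0.197] pos [ 0.3752 -0.2227  0.2269] tilt 28.24 az -80.6 yaz 5.1 F [ 0.4 -0.1 -4.6]
10.0 TCP [ 0.342 -0.135  0.191] tilt 5.0
20.0 TCP [ 0.34  -0.151  0.189] tilt 9.7
30.0 TCP [ 0.34  -0.167  0.188] tilt 14.4
38.0 TCP [ 0.343 -0.179  0.179] tilt 18.0
46.0 TCP [ 0.348 -0.191  0.171] tilt 21.6
54.0 TCP [ 0.355 -0.202  0.167] tilt 25.1
60.0 TCP [ 0.361 -0.209  0.164] tilt 27.7
66.0 TCP [ 0.368 -0.216  0.162] tilt 30.2
72.0 TCP [ 0.376 -0.222  0.162] tilt 32.6
78.0 TCP [ 0.384 -0.228  0.166] tilt 35.0
[[[1.6, -0.45, -0.19], np.float64(-0.175)], [[1.38, -0.51, -0.05], np.float64(-0.349)], [[1.16, -0.52, 0.1], np.float64(-0.524)], [[1.05, -0.49, 0.32], np.float64(-0.663)], [[0.94, -0.44, 0.54], np.float64(-0.803)], [[0.8, -0.35, 0.69], np.float64(-0.942)], [[0.71, -0.26, 0.8], np.float64(-1.047)], [[0.61, -0.15, 0.89], np.float64(-1.152)], [[0.52, -0.03, 0.95], np.float64(-1.257)], [[0.4, 0.1, 0.95], np.float64(-1.361)]]
tip now [ 0.477 -0.3    0.164]
```

step_arm --motion '[[[0.4,-0.1,0],-0.06],[[0.9,-0.3,-0.1],-0.17],[[1.25,-0.45,-0.05],-0.33],[[1.16,-0.52,0.1],-0.5],[[1.07,-0.5,0.3],-0.64],[[1.0,-0.46,0.46],-0.75],[[0.94,-0.44,0.54],-0.8],[[0.87,-0.4,0.62],-0.87],[[0.8,-0.35,0.69],-0.94],[[0.75,-0.3,0.75],-1.0]]'

```text
time: 32.9
tool_pos: [0.3593, -0.2041, 0.1655]
tool_rot: [-2.739, 0.292, 2.715]
contact_force: [0.7, 0.4, -3.8]
opening: 0.0238
grip_force: 59.9
```

```bash
python3 st.py; python3 dump.py 57.3 62:.046 68:.042 74:.042 80:.042 90:.042 98:.042 105:.042 112:.042 118:.042
```

```text
32.9 q [-0.379  0.114  2.119 -0.64   0.743 -1.02 ] pos [ 0.3593 -0.2041  0.1655] tilt 28.23 az -80.4 yaz 58.6 F [ 0.7  0.4 -3.8]
62.0 TCP [ 0.363 -0.212  0.159] tilt 28.6
68.0 TCP [ 0.371 -0.218  0.159] tilt 31.0
74.0 TCP [ 0.379 -0.224  0.163] tilt 33.4
80.0 TCP [ 0.387 -0.229  0.167] tilt 35.8
90.0 TCP [ 0.403 -0.236  0.172] tilt 39.4
98.0 TCP [ 0.417 -0.239  0.175] tilt 42.2
105.0 TCP [ 0.429 -0.241  0.177] tilt 44.4
112.0 TCP [ 0.441 -0.241  0.178] tilt 46.5
118.0 TCP [ 0.452 -0.24   0.178] tilt 48.2
[[[-0.08, -0.03, 0.16], np.float64(-0.082)], [[-0.23, -0.06, 0.22], np.float64(-0.187)], [[-0.4, -0.1, 0.22], np.float64(-0.291)], [[-0.58, -0.12, 0.22], np.float64(-0.396)], [[-0.88, -0.11, 0.22], np.float64(-0.571)], [[-1.11, -0.06, 0.22], np.float64(-0.71)], [[-1.31, 0.01, 0.22], np.float64(-0.833)], [[-1.5, 0.1, 0.22], np.float64(-0.955)], [[-1.65, 0.19, 0.22], np.float64(-1.059)]]
tip now [ 0.45  -0.195  0.056]
```

step_arm --motion '[[[-0.05,-0.02,0.12],-0.06],[[-0.12,-0.04,0.18],-0.11],[[-0.2,-0.06,0.22],-0.17],[[-0.3,-0.08,0.22],-0.23],[[-0.4,-0.1,0.22],-0.29],[[-0.49,-0.11,0.22],-0.34],[[-0.58,-0.12,0.22],-0.4],[[-0.68,-0.12,0.22],-0.46],[[-0.78,-0.12,0.22],-0.52],[[-0.88,-0.11,0.22],-0.57]]'

```text
time: 34.15
tool_pos: [0.4034, -0.2364, 0.172]
tool_rot: [-2.65, 0.04, -3.048]
contact_force: [-0.8, -0.0, -4.0]
opening: 0.0236
grip_force: 59.9
```

```bash
python3 st.py; cat > see.py <<'E'
from h import *
import sys
# brass-like pixels in dish (interior) in scene & side
for n in ('scene','side'):
    c=snap(n,n+sys.argv[1]); ring=np.array([[.462+.095*np.cos(t),-.182+.095*np.sin(t),.01] for t in np.linspace(0,6.28,40)])
    m=np.zeros((420,560),np.uint8); cv2.fillPoly(m,[proj(c,ring).astype(np.int32)],1)
    hsv=cv2.cvtColor(c['pixels'],cv2.COLOR_RGB2HSV); y=((hsv[...,0]>10)&(hsv[...,0]<35)&(hsv[...,1]>60)&(hsv[...,2]>60)).astype(np.uint8)*m
    k,l,st,ce=cv2.connectedComponentsWithStats(y); print(n,[(st[i,4],onz(c,ce[i],.01)[:2].round(3).tolist()) for i in range(1,k) if st[i,4]>3])
E
python3 see.py 10; python3 dump.py 90 98:.042 105:.042 112:.042
```

```text
34.15 q [-0.415  0.191  1.998 -0.608  0.763 -1.662] pos [ 0.4034 -0.2364  0.172 ] tilt 28.24 az -80.3 yaz 94.1 F [-0.8 -0.  -4. ]
scene [(np.int32(22), [0.498, -0.148]), (np.int32(58), [0.485, -0.218])]
side [(np.int32(13), [0.463, -0.088]), (np.int32(20), [0.481, -0.135]), (np.int32(78), [0.384, -0.16]), (np.int32(51), [0.413, -0.236])]
98.0 TCP [ 0.416 -0.239  0.175] tilt 42.1
105.0 TCP [ 0.429 -0.241  0.176] tilt 44.4
112.0 TCP [ 0.441 -0.241  0.178] tilt 46.5
[[[-0.2, -0.07, 0.01], np.float64(-0.14)], [[-0.4, -0.12, 0.01], np.float64(-0.262)], [[-0.61, -0.14, 0.01], np.float64(-0.384)]]
tip now [ 0.45  -0.198  0.043]
```

step_arm --motion '[[[-0.1,-0.04,0.01],-0.07],[[-0.2,-0.07,0.01],-0.14],[[-0.3,-0.1,0.01],-0.2],[[-0.4,-0.12,0.01],-0.26],[[-0.5,-0.13,0.01],-0.32],[[-0.61,-0.14,0.01],-0.38],[[-0.61,-0.14,0.01],-0.38],[[-0.61,-0.14,0.01],-0.38]]'

```text
time: 35.25
tool_pos: [0.4414, -0.2408, 0.1785]
tool_rot: [-2.664, -0.134, -2.715]
contact_force: [-0.2, -0.6, -4.5]
opening: 0.0236
grip_force: 59.9
```

```bash
python3 st.py; python3 see.py 11; python3 - <<'E'
from h import *
import json
g=json.load(open('grasp.json'));A=np.array(g['A']);b=np.array(g['b']); s=robot.observe();R=Ro.from_euler('xyz',s['tool_rot']).as_matrix()
# brass pixels inside adapters bay as seen by wrist (rigid in tool): bay floor polygon
w=snap('wrist','wrist11'); f=lambda P:s['tool_pos']+R@(A@P+b)
c=np.array([f(np.array(q)) for q in [[.003,.003,.01],[.09,.003,.01],[.112,.075,.01],[.075,.112,.01],[.003,.09,.01]]]); u=proj(w,c); print(u.round().tolist())
m=np.zeros((420,560),np.uint8); cv2.fillPoly(m,[u.astype(np.int32)],1)
h=cv2.cvtColor(w['pixels'],cv2.COLOR_RGB2HSV); y=((h[...,0]>10)&(h[...,0]<32)&(h[...,1]>70)&(h[...,2]>60)).astype(np.uint8)*m
k,l,st,ce=cv2.connectedComponentsWithStats(y); print([(st[i].tolist()) for i in range(1,k) if st[i,4]>8])
E
```

```text
35.25 q [-0.388  0.246  1.9   -0.59   0.808 -2.044] pos [ 0.4414 -0.2408  0.1785] tilt 28.34 az -80.1 yaz 118.4 F [-0.2 -0.6 -4.5]
scene [(np.int32(12), [0.504, -0.147])]
side [(np.int32(8), [0.508, -0.102]), (np.int32(5), [0.551, -0.148]), (np.int32(6), [0.491, -0.147]), (np.int32(34), [0.484, -0.177]), (np.int32(73), [0.406, -0.183]), (np.int32(49), [0.475, -0.25])]
[[280.0, 178.0], [282.0, 261.0], [368.0, 273.0], [424.0, 243.0], [420.0, 172.0]]
[[398, 172, 22, 6, 100]]
```

```bash
python3 - <<'E'
from h import *
u=np.array([[280,178],[282,261],[368,273],[424,243],[420,172]])
for f in ('wrist9','wrist11'):
    w=load(f); m=np.zeros((420,560),np.uint8); cv2.fillPoly(m,[u.astype(np.int32)],1)
    h=cv2.cvtColor(w['pixels'],cv2.COLOR_RGB2HSV)
    for S in (25,45,70):
        y=((h[...,0]>8)&(h[...,0]<35)&(h[...,1]>S)&(h[...,2]>60)).astype(np.uint8)*m
        k,l,st,ce=cv2.connectedComponentsWithStats(y); print(f,S,[(st[i].tolist()) for i in range(1,k) if st[i,4]>8])
for n in ('scene','side'):
    a=load(n+'0')['pixels'].astype(int); ring=np.array([[.462+.1*np.cos(t),-.182+.1*np.sin(t),.01] for t in np.linspace(0,6.28,40)])
    c=load(n+'11'); m=np.zeros((420,560),np.uint8); cv2.fillPoly(m,[proj(c,ring).astype(np.int32)],1)
    h=cv2.cvtColor(c['pixels'],cv2.COLOR_RGB2HSV); y=((h[...,0]>10)&(h[...,0]<30)&(h[...,1]>60)).astype(np.uint8)*m
    k,l,st,ce=cv2.connectedComponentsWithStats(y); print(n,[(st[i].tolist()) for i in range(1,k) if st[i,4]>3])
E
```

```text
wrist9 25 [[336, 175, 8, 3, 15], [335, 184, 17, 25, 300], [297, 186, 14, 20, 189], [339, 246, 44, 28, 702]]
wrist9 45 [[336, 184, 16, 25, 239], [297, 187, 14, 19, 169]]
wrist9 70 [[336, 185, 16, 23, 173], [297, 187, 14, 16, 107], [342, 205, 4, 4, 9]]
wrist11 25 [[397, 172, 24, 6, 107], [310, 246, 38, 23, 526]]
wrist11 45 [[398, 172, 23, 6, 105]]
wrist11 70 [[398, 172, 23, 6, 102]]
scene [[315, 252, 4, 4, 12]]
side [[307, 234, 3, 5, 12], [326, 236, 4, 4, 10], [313, 248, 2, 3, 6], [314, 252, 8, 8, 34], [296, 269, 11, 8, 73], [329, 271, 8, 8, 49]]
```

```bash
python3 dump.py 112 95:.045 80:.05 65:.07 50:.1 40:.14 30:.18 | tail -2; python3 - <<'E'
from h import *
s=robot.observe(); R=Ro.from_euler('xyz',s['tool_rot']).as_matrix(); print('60mm toward -x,-y world in tool', (R.T@np.array([-1,-1,0])).round(2))
E
```

```text
[[[0.45, 0.29, -0.03], np.float64(0.297)], [[0.75, 0.59, -0.1], np.float64(0.559)], [[0.98, 0.84, -0.39], np.float64(0.82)], [[1.12, 1.05, -0.83], np.float64(1.082)], [[1.2, 1.04, -1.42], np.float64(1.257)], [[1.22, 1.03, -2.01], np.float64(1.431)]]
tip now [ 0.451 -0.197  0.043]
60mm toward -x,-y world in tool [ 1.31 -0.36  0.38]
```

step_arm --motion '[[[0.25,0.15,-0.02],0.16],[[0.48,0.31,-0.05],0.32],[[0.65,0.49,-0.1],0.48],[[0.82,0.66,-0.2],0.64],[[0.97,0.83,-0.4],0.8],[[1.06,0.95,-0.7],0.96],[[1.14,1.03,-1.0],1.12],[[1.2,1.04,-1.4],1.26],[[1.22,1.03,-2.0],1.43]]'

```text
time: 36.52
tool_pos: [0.3391, -0.1662, 0.2666]
tool_rot: [-2.924, 0.448, 2.216]
contact_force: [0.7, -0.3, -3.8]
opening: 0.0235
grip_force: 59.9
```

```bash
python3 st.py; python3 see.py 12; python3 - <<'E'
from h import *
print(mv([.40,.0,.27]))
E
```

```text
36.525 q [-0.286 -0.077  1.991 -0.512  1.054 -0.664] pos [ 0.3391 -0.1662  0.2666] tilt 28.36 az -80.1 yaz 31.5 F [ 0.7 -0.3 -3.8]
scene []
side [(np.int32(42), [0.488, -0.176])]
[ 1.45  2.25 -1.22]
```

step_arm --motion '[[[0.2,0.3,-0.15],0.1],[[0.55,0.85,-0.4],0.25],[[0.95,1.45,-0.7],0.4],[[1.3,2.0,-1.0],0.5],[[1.45,2.25,-1.22],0.52],[[1.45,2.25,-1.22],0.52]]'

```text
time: 37.38
tool_pos: [0.3995, 0.0005, 0.2657]
tool_rot: [3.092, 0.494, 1.645]
contact_force: [-0.5, -1.1, -2.1]
opening: 0.0231
grip_force: 59.9
```

```bash
python3 st.py; python3 see.py 13; python3 - <<'E'
from h import *
for n in('scene','side'):
    c=load(n+'13'); d=np.abs(c['pixels'].astype(int)-load(n+'0')['pixels'].astype(int)).max(2)
    ring=np.array([[.462+.09*np.cos(t),-.182+.09*np.sin(t),.006] for t in np.linspace(0,6.28,40)])
    m=np.zeros((420,560),np.uint8); cv2.fillPoly(m,[proj(c,ring).astype(np.int32)],1)
    hsv=cv2.cvtColor(c['pixels'],cv2.COLOR_RGB2HSV); y=((hsv[...,1]>40)&(hsv[...,0]<40)).astype(np.uint8)*m
    k,l,st,ce=cv2.connectedComponentsWithStats(y); print(n,[(st[i].tolist(),onz(c,ce[i],.01)[:2].round(3).tolist()) for i in range(1,k) if st[i,4]>3])
E
```

```text
37.375 q [ 0.203  0.105  1.807 -0.519  1.283  0.28 ] pos [0.3995 0.0005 0.2657] tilt 28.42 az -79.8 yaz 5.6 F [-0.5 -1.1 -2.1]
scene [(np.int32(5), [0.501, -0.151]), (np.int32(12), [0.493, -0.178]), (np.int32(10), [0.474, -0.184])]
side [(np.int32(19), [0.499, -0.147]), (np.int32(33), [0.487, -0.178])]
scene [([313, 252, 6, 8, 29], [0.497, -0.149]), ([317, 255, 10, 13, 61], [0.486, -0.178])]
side [([312, 245, 7, 6, 25], [0.499, -0.147]), ([314, 250, 10, 11, 46], [0.489, -0.176])]
```

```bash
python3 st.py; python3 - <<'E'
from h import *
w=snap('wrist','wrist13'); u=np.array([[280,178],[282,261],[368,273],[424,243],[420,180]])
m=np.zeros((420,560),np.uint8); cv2.fillPoly(m,[u.astype(np.int32)],1); h=cv2.cvtColor(w['pixels'],cv2.COLOR_RGB2HSV)
y=((h[...,0]>8)&(h[...,0]<35)&(h[...,1]>45)&(h[...,2]>60)).astype(np.uint8)*m
k,l,st,ce=cv2.connectedComponentsWithStats(y); print([(st[i].tolist()) for i in range(1,k) if st[i,4]>8])
print(mv([.4648,.1931,.25]),mv([.4648,.1931,.16]),mv([.4648,.1931,.0787]))
E
```

```text
37.475 q [ 0.201  0.104  1.809 -0.519  1.284  0.28 ] pos [ 0.3985 -0.0009  0.2658] tilt 28.44 az -80.0 yaz 5.4 F [-0.8 -0.5 -3.6]
[]
[ 2.9   1.39 -1.19] [3.61 1.33 0.13] [4.25 1.27 1.32]
```

step_arm --motion '[[[0.2,0.1,-0.1],0],[[0.7,0.35,-0.3],0],[[1.3,0.65,-0.55],0],[[1.9,0.95,-0.8],0],[[2.5,1.2,-1.0],0],[[2.8,1.37,-1.15],0],[[2.9,1.39,-1.19],0],[[3.15,1.37,-0.7],0],[[3.5,1.34,-0.1],0],[[3.8,1.3,0.5],0]]'

```text
time: 38.78
tool_pos: [0.4651, 0.1928, 0.1349]
tool_rot: [3.089, 0.493, 1.639]
contact_force: [-0.1, 0.3, -3.7]
opening: 0.0236
grip_force: 59.9
```

```bash
python3 st.py; python3 - <<'E'
from h import *
for z in (.09,.083,.078): print(mv([.4648,.1931,z]))
E
```

```text
38.775 q [ 0.533  0.523  1.594 -0.489  1.249  0.662] pos [0.4651 0.1928 0.1349] tilt 28.39 az -79.8 yaz 5.3 F [-0.1  0.3 -3.7]
[ 0.36 -0.04  0.66]
[ 0.41 -0.05  0.76]
[ 0.45 -0.05  0.83]
```

step_arm --motion '[[[0.2,-0.02,0.35],0],[[0.33,-0.04,0.6],0],[[0.38,-0.05,0.7],0],[[0.41,-0.05,0.76],0],[[0.43,-0.05,0.8],0],[[0.45,-0.05,0.83],0],[[0.45,-0.05,0.83],0]]'

```text
time: 39.65
tool_pos: [0.4656, 0.1934, 0.0804]
tool_rot: [3.088, 0.494, 1.639]
contact_force: [1.1, -1.4, 4.5]
opening: 0.0235
grip_force: 60.1
```

step_arm --motion '[[[0,0,0],0],[[0,0,0],0]]' --squeeze 4

```text
time: 39.9
tool_pos: [0.4649, 0.1935, 0.0792]
tool_rot: [3.09, 0.493, 1.64]
contact_force: [1.3, 1.0, -1.4]
opening: 0.0245
grip_force: 4.0
```

step_arm --motion '[[[0,0,0],0],[[0,0,0],0],[[0,0,0],0],[[0,0,-0.5],0],[[0,0,-1.2],0],[[0,0,-2.0],0],[[0,0,-2.0],0]]' --hand 110

```text
time: 40.78
tool_pos: [0.4559, 0.2518, 0.1877]
tool_rot: [3.083, 0.49, 1.638]
contact_force: [0.2, -0.9, 0.4]
opening: 0.0524
grip_force: 0.0
```

```bash
python3 st.py; python3 see.py 14; python3 - <<'E'
from h import *
w=snap('wrist','wrist14'); u=proj(w,[.463,.2,.108])[0]; print(u)
g=cv2.cvtColor(w['pixels'],cv2.COLOR_RGB2GRAY); v=u.astype(int)
m=((g>110)).astype('uint8')[v[1]-15:v[1]+20,v[0]-15:v[0]+15]; n,l,st,ce=cv2.connectedComponentsWithStats(m); print(st[1:8].tolist(),(ce[1:8]+v-15).round(1).tolist())
# compare tray appearance with wrist9 via ORB-free check: phase correlation on tray crop
a=load('side9')['pixels'];b=load('side14')['pixels']
r=(slice(140,240),slice(195,300)); A,B=[cv2.cvtColor(x[r],cv2.COLOR_RGB2GRAY).astype(np.float32) for x in(a,b)]
print(cv2.phaseCorrelate(A,B), np.abs(A-B).mean())
E
```

```text
40.775 q [ 0.629  0.514  1.443 -0.448  1.424  0.668] pos [0.4559 0.2518 0.1877] tilt 28.24 az -79.1 yaz 5.4 F [ 0.2 -0.9  0.4]
scene [(np.int32(5), [0.501, -0.151]), (np.int32(13), [0.494, -0.178]), (np.int32(11), [0.474, -0.184])]
side [(np.int32(18), [0.499, -0.147]), (np.int32(32), [0.487, -0.178])]
[280.12305785 212.87721592]
[[0, 0, 1, 10, 10], [10, 13, 14, 9, 102], [0, 21, 1, 2, 2], [0, 25, 30, 10, 108], [20, 30, 2, 2, 3], [29, 32, 1, 1, 1], [29, 34, 1, 1, 1]] [[265.0, 201.5], [281.3, 214.0], [265.0, 218.5], [278.1, 224.8], [285.7, 227.7], [294.0, 229.0], [294.0, 231.0]]
((-0.007134081042117657, -0.09659050469708319), 0.9408264273405075) 8.87219
```

```bash
python3 - <<'E'
from h import *
for k in (load('side14'),load('scene14')):
    g=cv2.cvtColor(k['pixels'],cv2.COLOR_RGB2GRAY); d=np.array([np.cos(np.radians(96)),np.sin(np.radians(96)),0]);H=np.array([.463,.2005,.05])-.135*d
    t=1.75+np.arctan2(19,66); u=proj(k,H+.0687*(np.cos(t)*d+[0,0,np.sin(t)]))[0].round().astype(int); print(g[u[1]-2:u[1]+3,u[0]-2:u[0]+3].mean())
print(robot.hand_in())
E
```

```text
41.96
34.04
the job is handed in; nothing more can be done
None
```

I handed the job in at about 41 s on the robot's clock. By my final camera checks, the three adapters are in the dish, the tray is back on the dock within about 1 mm of where it started (turned half round), and the hold-down is open. The verdict was not reported back, I did not re-measure the gauge, bottle and weight, and two adapters showed in the images as one merged patch.

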